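# Top up the battery charging dock and lock its keeper

### The job

Find the empty bays of the battery charging dock and put one of the spare packs into each, label up, leads pointing up the slope, flat on the bay floor and down against the front lip, without disturbing the packs that are already charging. Then swing the keeper down fully shut over the packs and lock it: push the loose red-handled lock pin from the outside through the clevis and the keeper's lug until its handle meets the clevis. Leave the tools and bottles round about where they are.

Things in the scene. Friction and masses are not known exactly. Their poses are not given: they have to be found in the camera images.
- dock: charging dock, fixed to the bench: a grey panel 376 mm wide, sloping up to the back at 30 degrees from level, low edge towards the robot, with five bays side by side. Origin on the bench under its middle; x to its back, y to its left seen from the robot, z up. 176 mm deep, fixed parts up to 0.15 m high
- bay_1 (a point): bay 1 of 5 (1 is leftmost, 64 mm apart): where a seated pack's origin lies. Axes: x up the slope, y left, z square out of the panel (30 degrees from vertical, towards the robot). Floor pad at z = 0; the plain end of a seated pack lies against the face of a 14 mm high front lip at x = -56 mm
- bay_2 (a point): bay 2 of 5 (1 is leftmost, 64 mm apart): where a seated pack's origin lies. Axes: x up the slope, y left, z square out of the panel (30 degrees from vertical, towards the robot). Each bay has corner guides 12 mm high and 42 mm apart in y, at x = -56 to -40 and -1 to +17 mm; between them both sides are open to the floor for the fingers
- bay_3 (a point): bay 3 of 5 (1 is leftmost, 64 mm apart): where a seated pack's origin lies. Axes: x up the slope, y left, z square out of the panel (30 degrees from vertical, towards the robot). Packs in neighbouring bays are 28 mm apart. Nothing stands over the bays while the keeper is open; it hinges along the upper edge
- bay_4 (a point): bay 4 of 5 (1 is leftmost, 64 mm apart): where a seated pack's origin lies. Axes: x up the slope, y left, z square out of the panel (30 degrees from vertical, towards the robot). Shape as the others
- bay_5 (a point): bay 5 of 5 (1 is leftmost, 64 mm apart): where a seated pack's origin lies. Axes: x up the slope, y left, z square out of the panel (30 degrees from vertical, towards the robot). Shape as the others
- docked_1: already charging in one of the bays: blue battery pack, yellow label, 0.14 kg: rigid body 71 x 36 x 19 mm, plus 42 mm of leads and yellow plug past one end (do not grip). Origin on the underside, 56 mm from the plain end and 15 mm from the lead end of the rigid body (its middle is at x = -20.5 mm); x points to the leads, y across the width, z up out of the label
- docked_2: already charging in one of the bays: battery pack, size and axes as docked_1
- docked_3: already charging in one of the bays: battery pack, size and axes as docked_1
- spare_a: spare, lying label up on the bench: blue battery pack, yellow label, 0.14 kg: rigid body 71 x 36 x 19 mm, plus 42 mm of leads and yellow plug past one end (do not grip). Origin on the underside, 56 mm from the plain end and 15 mm from the lead end of the rigid body (its middle is at x = -20.5 mm); x points to the leads, y across the width, z up out of the label
- spare_b: spare, lying label up on the bench: battery pack, size and axes as docked_1
- spare_c: spare, lying label up on the bench: battery pack, size and axes as docked_1
- keeper (a joint): hinge of the keeper, a bail with two yellow arms and a steel cross-bar over all five bays: 0 = shut on its stop (bar across the packs, clear of them by 5 to 8 mm), 1.9 to 2.5 rad = open at the start, standing up over the back of the dock. Stays where it is left (0.2 N m of friction)
- keeper_bar (a point): middle of the keeper's cross-bar: bare round steel, 12 mm diameter, along the dock's y for 50 mm either side (17 mm rubber sleeves beyond). The hinge axis runs along y through x = 67, z = 33 mm in bay 3's axes; at joint value q the bar's middle lies from there at x = -80 cos q, z = +80 sin q mm
- clevis_mouth (a point): centre of the outer mouth of the clevis hole at the dock's right-hand end; axes as the bays. The 16 mm hole runs level along +y from here through outer ear, keeper's lug and inner ear (8 mm each, 4 mm gaps, 32 mm in all); they line up only with the keeper shut. The ears rise 22 mm above the hole's centre
- lock_pin: loose lock pin lying flat: flat red handle 40 x 26 x 12 mm, then a round steel shank, 12 mm diameter, 52 mm long with a tapered tip, 60 g. Origin under the shoulder where handle meets shank; x along the shank to its tip, z up; the handle spans x = -40 to 0 mm, the axis is 6 mm above the underside
- pin_shoulder (a point): point on the lock pin's axis at the shoulder (front face of the handle)
- side_cutters: bystander: red-handled side cutters, 44 x 122 x 11 mm, lying flat, long axis along y, origin under the middle
- driver: bystander: red precision screwdriver, 12 x 136 x 12 mm, long axis along y, origin under the middle
- meter: bystander: yellow multimeter, 140 x 68 x 43 mm, long axis along x, origin under the middle
- flux_bottle: bystander: small white bottle with a red nozzle, 34 mm diameter, 104 mm tall, origin under the middle
- glue_bottle: bystander: small white bottle with a black nozzle, 26 mm diameter, 85 mm tall, origin under the middle
- phone: bystander: phone, 142 x 71 x 8 mm, long axis along x, origin under the middle
- tape_roll: bystander: yellow tape roll, 61 mm diameter, 18 mm tall, origin under the middle
Mind the look-alikes: they are no part of the job. What is shaped like the spare_a but orange is not meant.

How it is judged (in metres and radians):
On the way, in this order (a step that is already met when the one before it is completed fails the run):
1. every bay holds a pack seated with its leads up the slope (((distance between docked_1 and bay_1 below 0.009 m and angle between the z axis of docked_1 and the z axis of bay_1, either way round below 0.08 rad and angle between the x axis of docked_1 and the x axis of bay_1, either way round below 0.12 rad) or (distance between docked_2 and bay_1 below 0.009 m and angle between the z axis of docked_2 and the z axis of bay_1, either way round below 0.08 rad and angle between the x axis of docked_2 and the x axis of bay_1, either way round below 0.12 rad) or (distance between docked_3 and bay_1 below 0.009 m and angle between the z axis of docked_3 and the z axis of bay_1, either way round below 0.08 rad and angle between the x axis of docked_3 and the x axis of bay_1, either way round below 0.12 rad) or (distance between spare_a and bay_1 below 0.009 m and angle between the z axis of spare_a and the z axis of bay_1, either way round below 0.08 rad and angle between the x axis of spare_a and the x axis of bay_1, either way round below 0.12 rad) or (distance between spare_b and bay_1 below 0.009 m and angle between the z axis of spare_b and the z axis of bay_1, either way round below 0.08 rad and angle between the x axis of spare_b and the x axis of bay_1, either way round below 0.12 rad) or (distance between spare_c and bay_1 below 0.009 m and angle between the z axis of spare_c and the z axis of bay_1, either way round below 0.08 rad and angle between the x axis of spare_c and the x axis of bay_1, either way round below 0.12 rad)) and ((distance between docked_1 and bay_2 below 0.009 m and angle between the z axis of docked_1 and the z axis of bay_1, either way round below 0.08 rad and angle between the x axis of docked_1 and the x axis of bay_1, either way round below 0.12 rad) or (distance between docked_2 and bay_2 below 0.009 m and angle between the z axis of docked_2 and the z axis of bay_1, either way round below 0.08 rad and angle between the x axis of docked_2 and the x axis of bay_1, either way round below 0.12 rad) or (distance between docked_3 and bay_2 below 0.009 m and angle between the z axis of docked_3 and the z axis of bay_1, either way round below 0.08 rad and angle between the x axis of docked_3 and the x axis of bay_1, either way round below 0.12 rad) or (distance between spare_a and bay_2 below 0.009 m and angle between the z axis of spare_a and the z axis of bay_1, either way round below 0.08 rad and angle between the x axis of spare_a and the x axis of bay_1, either way round below 0.12 rad) or (distance between spare_b and bay_2 below 0.009 m and angle between the z axis of spare_b and the z axis of bay_1, either way round below 0.08 rad and angle between the x axis of spare_b and the x axis of bay_1, either way round below 0.12 rad) or (distance between spare_c and bay_2 below 0.009 m and angle between the z axis of spare_c and the z axis of bay_1, either way round below 0.08 rad and angle between the x axis of spare_c and the x axis of bay_1, either way round below 0.12 rad)) and ((distance between docked_1 and bay_3 below 0.009 m and angle between the z axis of docked_1 and the z axis of bay_1, either way round below 0.08 rad and angle between the x axis of docked_1 and the x axis of bay_1, either way round below 0.12 rad) or (distance between docked_2 and bay_3 below 0.009 m and angle between the z axis of docked_2 and the z axis of bay_1, either way round below 0.08 rad and angle between the x axis of docked_2 and the x axis of bay_1, either way round below 0.12 rad) or (distance between docked_3 and bay_3 below 0.009 m and angle between the z axis of docked_3 and the z axis of bay_1, either way round below 0.08 rad and angle between the x axis of docked_3 and the x axis of bay_1, either way round below 0.12 rad) or (distance between spare_a and bay_3 below 0.009 m and angle between the z axis of spare_a and the z axis of bay_1, either way round below 0.08 rad and angle between the x axis of spare_a and the x axis of bay_1, either way round below 0.12 rad) or (distance between spare_b and bay_3 below 0.009 m and angle between the z axis of spare_b and the z axis of bay_1, either way round below 0.08 rad and angle between the x axis of spare_b and the x axis of bay_1, either way round below 0.12 rad) or (distance between spare_c and bay_3 below 0.009 m and angle between the z axis of spare_c and the z axis of bay_1, either way round below 0.08 rad and angle between the x axis of spare_c and the x axis of bay_1, either way round below 0.12 rad)) and ((distance between docked_1 and bay_4 below 0.009 m and angle between the z axis of docked_1 and the z axis of bay_1, either way round below 0.08 rad and angle between the x axis of docked_1 and the x axis of bay_1, either way round below 0.12 rad) or (distance between docked_2 and bay_4 below 0.009 m and angle between the z axis of docked_2 and the z axis of bay_1, either way round below 0.08 rad and angle between the x axis of docked_2 and the x axis of bay_1, either way round below 0.12 rad) or (distance between docked_3 and bay_4 below 0.009 m and angle between the z axis of docked_3 and the z axis of bay_1, either way round below 0.08 rad and angle between the x axis of docked_3 and the x axis of bay_1, either way round below 0.12 rad) or (distance between spare_a and bay_4 below 0.009 m and angle between the z axis of spare_a and the z axis of bay_1, either way round below 0.08 rad and angle between the x axis of spare_a and the x axis of bay_1, either way round below 0.12 rad) or (distance between spare_b and bay_4 below 0.009 m and angle between the z axis of spare_b and the z axis of bay_1, either way round below 0.08 rad and angle between the x axis of spare_b and the x axis of bay_1, either way round below 0.12 rad) or (distance between spare_c and bay_4 below 0.009 m and angle between the z axis of spare_c and the z axis of bay_1, either way round below 0.08 rad and angle between the x axis of spare_c and the x axis of bay_1, either way round below 0.12 rad)) and ((distance between docked_1 and bay_5 below 0.009 m and angle between the z axis of docked_1 and the z axis of bay_1, either way round below 0.08 rad and angle between the x axis of docked_1 and the x axis of bay_1, either way round below 0.12 rad) or (distance between docked_2 and bay_5 below 0.009 m and angle between the z axis of docked_2 and the z axis of bay_1, either way round below 0.08 rad and angle between the x axis of docked_2 and the x axis of bay_1, either way round below 0.12 rad) or (distance between docked_3 and bay_5 below 0.009 m and angle between the z axis of docked_3 and the z axis of bay_1, either way round below 0.08 rad and angle between the x axis of docked_3 and the x axis of bay_1, either way round below 0.12 rad) or (distance between spare_a and bay_5 below 0.009 m and angle between the z axis of spare_a and the z axis of bay_1, either way round below 0.08 rad and angle between the x axis of spare_a and the x axis of bay_1, either way round below 0.12 rad) or (distance between spare_b and bay_5 below 0.009 m and angle between the z axis of spare_b and the z axis of bay_1, either way round below 0.08 rad and angle between the x axis of spare_b and the x axis of bay_1, either way round below 0.12 rad) or (distance between spare_c and bay_5 below 0.009 m and angle between the z axis of spare_c and the z axis of bay_1, either way round below 0.08 rad and angle between the x axis of spare_c and the x axis of bay_1, either way round below 0.12 rad))), for 0.2 s.
2. the keeper is shut over the packs (all of step 1 and value of joint keeper below 0.06 rad), for 0.2 s.
3. the lock pin is home through the clevis and the keeper's lug (value of joint keeper below 0.06 rad and y of pin_shoulder in the frame of clevis_mouth above -0.008 m and distance between pin_shoulder and clevis_mouth below 0.01 m and angle between the x axis of lock_pin and the y axis of clevis_mouth, either way round below 0.17 rad), for 0.2 s.
At the end, for the whole second after the job is handed in: Every bay holds a pack, origin within 9 mm of the bay's point, flat within 0.08 and straight within 0.12 rad, leads upslope; keeper within 0.06 rad of shut; pin shoulder within 8 mm of the clevis mouth along the hole (10 mm in all), aligned within 0.17 rad; packs and pin at rest (all of step 1 and all of step 3 and linear speed of each of docked_1, docked_2, docked_3, spare_a, spare_b, spare_c, lock_pin below 0.02 m/s); the robot touches nothing.
It fails at once if a pack that was already charging is moved (more than 10 mm) (distance of any of docked_1, docked_2, docked_3 from where it was at the start of the episode above 0.01 m).
It fails at once if a bystander is pushed away (more than 20 mm) or a bottle is knocked over (distance of any of side_cutters, driver, meter, flux_bottle, glue_bottle, phone, tape_roll from where it was at the start of the episode above 0.02 m or angle between any of flux_bottle, glue_bottle's own z axis and vertical above 0.5 rad).
It also fails if it takes over 72 s, if anything falls off the work surface, if the arm or the gripper's body presses on something with over 40 N, if the wrist force passes 120 N, or if a joint passes its speed limit or range.

### The arm

A 6-joint arm with a two-finger parallel gripper is mounted at the origin on a cart in front of the work surface, level with it; the furniture and walls round the work are solid. World frame = base frame: x ahead of the robot, y to its left, z up, the work surface at z = 0. Lengths are in mm, angles in rad, forces in N, time in s.
With the tool pointing down it reaches from about 350 to 775 mm from the base axis. Payload 7.3 kg.
Tool frame: the origin (TCP) lies at the very end of the fingers, on their centre line; the grasp point (between the pads) lies 19 mm behind it; z points along the fingers, y is the line along which they close (so a half turn about z gives the same grasp; the last joint's range is limited). The gripper opens to 92 mm and grips with 3 to 60 N. Pads are 19 mm wide; open, the fingers measure 130 mm over their backs; the gripper's body (75 mm by 190 mm) begins 47 mm behind the grasp point.
Start: joints at [1.07, 0.342, 1.524, -0, 1.275, -0.146], TCP at [182.374, 492.328, 201.741] pointing down, gripper open.
Joint ranges: [-2.53, 2.53], [-0.77, 2.02], [0.04, 2.7], [-1, 4.14], [0.28, 2.66], [-3.11, 3.11]. Speed limits (rad/s): [2.57, 2.57, 3.14, 3.14, 3.14, 3.14].

### API

Orientations are given as [roll, pitch, yaw] about the fixed x, y, z axes, in that order (R = Rz(yaw) Ry(pitch) Rx(roll)).
In Python, from plant import get_obs, vision, workorder gives the robot as it stands.
- The arm moves only by the shell command python3 -m pendant 'ROWS' [OPENING]. ROWS is a JSON object of lists of equal length, an entry for each row: "dp": the shift along the tool's x, y, z in m, a list of three; "rotation": the turn, a rotation vector about the tool's x, y, z in rad, a list of three. A call has 1 to 8 rows; each row is the pose to reach, as a shift and turn from the pose commanded when the call began, along the tool's axes at that moment; what a row does not reach only later rows make up. A row lasts 1/8 s, in which the tool goes at most 62.5 mm and 10.7 degrees, less where a joint would pass 70% of its speed; a pose out of reach is approached as far as the arm can. A call with a gripper value outside its range is refused whole. OPENING is the finger opening in m, from 0 to 0.0918, set as the call begins (- or left out, the last holds). The fingers move at their own pace and stop on an object; the grip force is fixed at half the most. Time passes only in rows, so rows that repeat a pose let the fingers close. It gives the time, the measured TCP pose, the force, the opening and the grip force at its end, in the units of the state.
- get_obs(): the state, without advancing time (a new reading comes with each control period).
- vision.capture(name): name is "scene" or "top"; returns a dict with "pixels" (420x560x3 uint8, red, green, blue), "vfov" (degrees; the focal length in pixels is half the picture's height over the tangent of half this angle, whatever the lens; pixels are square), "cx", "cy" (the principal point, pixels), "dist" ([k1, k2, p1, p2, k3] as OpenCV has them; the pictures are not rectified), "pose" (4x4, takes a point from camera to world coordinates). Camera axes: x right, y up, looking along -z (the intrinsics and any distortion apply to the point x, -y, -z); pixel columns grow to the right and rows downward; lengths in mm; the calibration is good to about 2 mm. A picture is of the moment at which its call begins. There is no depth.
- workorder.close_job(): hands the job in; it is judged then, once.
The state is a dict: "time": time; "joint_positions": joint angles; "dq": joint speeds; "tau": joint torques, N m; "tool_pos": TCP position; "tcp_rot": TCP orientation; "contact_force": force on the tool from outside, world axes, zero at the start; "moment": the same for the moment, N m; "grip_width": finger opening in mm; "finger_force": force on a finger pad.
Only numpy, scipy, OpenCV 4.12 (cv2) and the standard library are available. Lean on these libraries where they do the work, as an engineer would, in place of code of your own. Each camera call takes 0.05 s, during which the arm holds its last target. There are 200 camera calls.

## Working session

There is one attempt and no reset: what is moved stays moved. The work goes in short steps, Python scripts to look and compute and a shell command to move; the robot and the scene stay as the last step left them, time stands still between calls to the robot, and variables do not carry over. Pictures are saved under pics/ and viewed, at most 10 in all, crops included, and the job is handed in when it is done.

```bash
mkdir -p pics; ls; python3 - <<'E'
from plant import get_obs, vision
import cv2
print(get_obs())
for n in("scene","top"):
    c=vision.capture(n); cv2.imwrite(f"pics/{n}0.png",cv2.resize(c["pixels"][:,:,::-1],(800,600),interpolation=cv2.INTER_CUBIC))
    print(n,{k:v for k,v in c.items() if k!="pixels"})
E
```

```text
pics
{'time': 0.0, 'joint_positions': array([ 1.06998874e+00,  3.42728171e-01,  1.52500580e+00, -2.65678280e-05,
        1.27538402e+00, -1.45974242e-01]), 'dq': array([-3.35015510e-04,  2.09131015e-04, -1.42523073e-03,  5.46417057e-05,
       -4.01879241e-04,  7.23186142e-05]), 'tau': array([-1.18357897e-03, -4.31240809e+01, -2.44220656e+01,  7.13118422e-02,
        5.60176594e-02, -8.52393305e-05]), 'tool_pos': array([182.16569225, 491.91700252, 201.04607302]), 'tcp_rot': array([-3.14007985e+00, -1.96734699e-04,  2.78676691e+00]), 'contact_force': array([-0.03166781, -1.03110446,  0.21417829]), 'moment': array([ 0.06221399,  0.01697191, -0.01677558]), 'finger_force': 0.0, 'grip_width': 91.59948348483493}
scene {'vfov': 49.26698426383408, 'cx': 282.4600490054719, 'cy': 208.83526798758828, 'dist': array([-0.10163,  0.     ,  0.     ,  0.     ,  0.     ]), 'pose': array([[-7.67491306e-01,  3.85954607e-01, -5.11855582e-01,
        -3.71228601e+02],
       [-6.40995887e-01, -4.50793004e-01,  6.21216500e-01,
         1.01355135e+03],
       [ 9.02045482e-03,  8.04875586e-01,  5.93375027e-01,
         1.12755817e+03],
       [ 0.00000000e+00,  0.00000000e+00,  0.00000000e+00,
         1.00000000e+00]])}
top {'vfov': 49.38333080281639, 'cx': 279.2445250523884, 'cy': 210.34361727514866, 'dist': array([-0.02328313,  0.        ,  0.        ,  0.        ,  0.        ]), 'pose': array([[ 2.66403833e-03,  9.98098503e-01, -6.15814940e-02,
         4.35240070e+02],
       [-9.99994654e-01,  2.54222503e-03, -2.05634976e-03,
        -7.63787916e+01],
       [-1.89588560e-03,  6.15866430e-02,  9.98099940e-01,
         1.48226723e+03],
       [ 0.00000000e+00,  0.00000000e+00,  0.00000000e+00,
         1.00000000e+00]])}
```

View pics/top0.png

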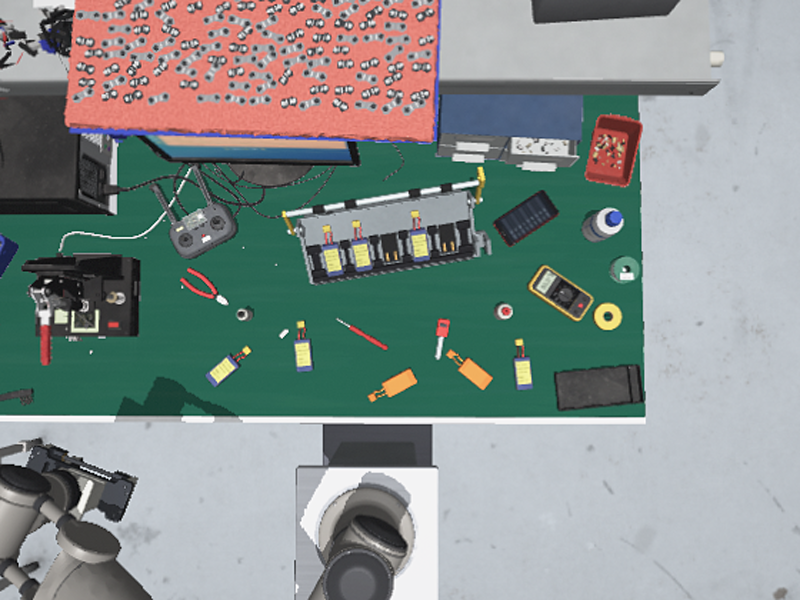

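View pics/scene0.png

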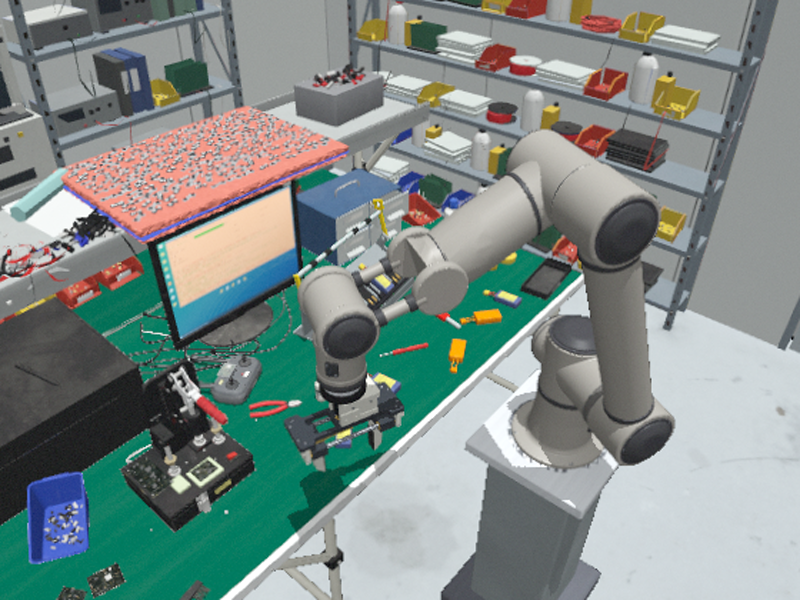

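Top view (800x600): dock centre about (390,240), and packs charging in bays 1, 2 and 4. Bays 3 (390,247) and 5 (448,238) show bare floors and are empty. Pack-shaped things: blue with yellow label at (224,366), (303,350) and (523,368), which are the spares. The orange ones at (393,385) and (470,370) are look-alikes. Red-handled things: pin (442,335) with a flat handle and short shank, screwdriver (362,334), cutters (205,287). In the scene view the arm hides the work, so I enlarge the top view to confirm.

```bash
cat > h.py <<'E'
import numpy as np, cv2
from scipy.spatial.transform import Rotation as R
from plant import get_obs, vision
def K(c):
    f=210/np.tan(np.radians(c["vfov"]/2)); return np.array([[f,0,c["cx"]],[0,f,c["cy"]],[0,0,1.]])
def ray(c,uv):
    p=cv2.undistortPoints(np.array(uv,float).reshape(-1,1,2),K(c),np.array(c["dist"])).reshape(-1,2)
    d=np.c_[p[:,0],-p[:,1],-np.ones(len(p))]@c["pose"][:3,:3].T
    return c["pose"][:3,3],d
def plane(c,uv,z):
    o,d=ray(c,uv); return o+d*((z-o[2])/d[:,2])[:,None]
def proj(c,P):
    q=(np.array(P,float).reshape(-1,3)-c["pose"][:3,3])@c["pose"][:3,:3]*[1,-1,-1]
    return cv2.projectPoints(q,np.zeros(3),np.zeros(3),K(c),np.array(c["dist"]))[0].reshape(-1,2)
def tri(c1,u1,c2,u2):
    o1,d1=ray(c1,[u1]);o2,d2=ray(c2,[u2]);d1=d1[0]/np.linalg.norm(d1);d2=d2[0]/np.linalg.norm(d2)
    s=np.linalg.lstsq(np.c_[d1,-d2],o2-o1,rcond=None)[0]
    a=o1+d1*s[0];b=o2+d2*s[1]; return (a+b)/2,np.linalg.norm(a-b)
def crop(c,u0,v0,w,h,k,name):
    im=cv2.resize(c["pixels"][v0:v0+h,u0:u0+w,::-1],None,fx=k,fy=k,interpolation=cv2.INTER_CUBIC)
    for u in range((u0//10+1)*10,u0+w,10): cv2.line(im,(int((u-u0+.5)*k),0),(int((u-u0+.5)*k),6 if u%50 else 14),(255,255,255),1); cv2.putText(im,str(u),(int((u-u0+.5)*k)-10,22),0,.35,(255,255,255),1) if u%20==0 else 0
    for v in range((v0//10+1)*10,v0+h,10): cv2.line(im,(0,int((v-v0+.5)*k)),(6,int((v-v0+.5)*k)),(255,255,255),1); cv2.putText(im,str(v),(8,int((v-v0+.5)*k)+4),0,.35,(255,255,255),1) if v%20==0 else 0
    cv2.imwrite(f"pics/{name}.png",im)
def yellow(c,lo=(22,90,120),hi=(36,255,255),amin=40):
    m=cv2.inRange(cv2.cvtColor(c["pixels"],cv2.COLOR_RGB2HSV),lo,hi)
    n,l,s,ce=cv2.connectedComponentsWithStats(m)
    for i in range(1,n):
        if s[i,4]>=amin:
            v,u=np.nonzero(l==i); r=cv2.minAreaRect(np.c_[u,v].astype(np.float32)); print(ce[i].round(2),s[i,4],[np.round(x,1) for x in r])
E
python3 - <<'E'
from h import *
c=vision.capture("top")
crop(c,195,110,160,110,5,"t_dock"); crop(c,140,205,260,80,3,"t_bench")
yellow(c)
# spare pixel approx native
for u in [(157,256),(212,246),(366,258),(309,232)]: print(u,plane(c,[u],10).round(0))
E
```

```text
[335.88 127.05] 80 [array([336.2, 129.5]), array([ 5.4, 25.1]), np.float64(2.6)]
[200.98 155.  ] 40 [array([201.5, 155.5]), array([18.3,  2.2]), np.float64(63.4)]
[293.62 171.39] 130 [array([293.6, 171.5]), array([14.4,  8.8]), np.float64(81.9)]
[252.92 178.21] 130 [array([253. , 178.3]), array([14.3,  8.8]), np.float64(78.7)]
[232.53 181.72] 131 [array([232.5, 181.7]), array([14.6,  8.9]), np.float64(77.5)]
[403.59 206.71] 63 [array([401. , 201.5]), array([43.8, 18.3]), np.float64(63.4)]
[383.   208.69] 64 [array([384. , 209.6]), array([37.5,  7.2]), np.float64(43.9)]
[424.96 221.08] 254 [array([425., 221.]), array([18., 18.]), np.float64(90.0)]
[211.34 247.58] 111 [array([211.5, 248. ]), array([14.,  9.]), np.float64(90.0)]
[155.08 258.76] 119 [array([155.1, 259. ]), array([ 8.6, 15. ]), np.float64(50.2)]
[366.01 260.21] 116 [array([366.3, 260.5]), array([14.9,  8.6]), np.float64(83.7)]
(157, 256) [[378. 320.  10.]]
(212, 246) [[411. 143.  10.]]
(366, 258) [[ 373. -352.   10.]]
(309, 232) [[ 456. -169.   10.]]
```

View pics/t_dock.png

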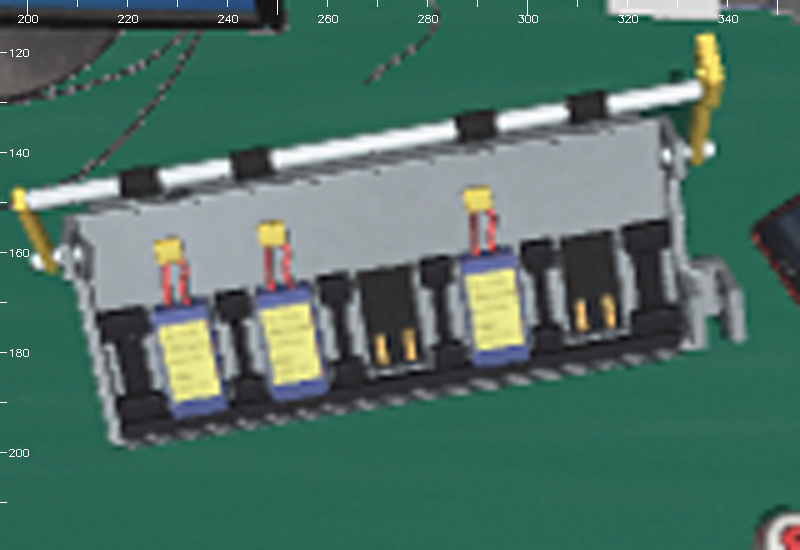

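View pics/t_bench.png

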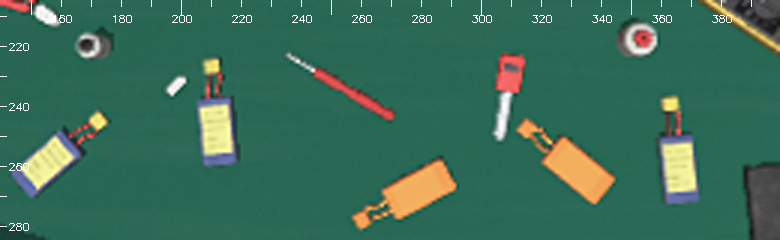

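Confirmed in the enlargement (native pixels): empty bays are 3 (271,170) and 5 (313,163). The clevis is at the right end, about (338,170). The pin has a red flat handle (309,229) with its tip at (306,250). The spares are blue and yellow at (153,258), (211,248) and (365,260). Next I fit the poses by silhouette.

```bash
cat > fit.py <<'E'
from h import *
from scipy.optimize import minimize
BOX=np.array([[x,y,z] for x in(-56,15) for y in(-18,18) for z in(0,19)],float)
def bodymask(c,win):
    u0,v0,u1,v1=win; m=np.zeros((420,560),np.float32)
    hsv=cv2.cvtColor(c["pixels"],cv2.COLOR_RGB2HSV)
    b=cv2.inRange(hsv,(105,80,50),(135,255,255))|cv2.inRange(hsv,(20,70,90),(38,255,255))
    m[v0:v1,u0:u1]=cv2.morphologyEx(b,cv2.MORPH_CLOSE,np.ones((3,3)))[v0:v1,u0:u1]
    n,l,s,_=cv2.connectedComponentsWithStats((m>0).astype(np.uint8))
    o=np.zeros_like(m)
    for i in range(1,n):
        if s[i,4]>120: o[l==i]=1
    return cv2.morphologyEx(o,cv2.MORPH_OPEN,np.ones((4,4)))
def hull(c,P,S=8):
    m=np.zeros((420*S,560*S),np.uint8); q=(proj(c,P)+.5)*S
    cv2.fillConvexPoly(m,cv2.convexHull(q.astype(np.float32)).round().astype(np.int32),1); return m
def render(c,Ps,win):
    u0,v0,u1,v1=win; S=8; m=np.zeros(((v1-v0)*S,(u1-u0)*S),np.uint8)
    for P in Ps:
        q=(proj(c,P)+.5-[u0,v0])*S; cv2.fillConvexPoly(m,cv2.convexHull(q.astype(np.float32)).round().astype(np.int32),1)
    return cv2.resize(m.astype(np.float32),(u1-u0,v1-v0),interpolation=cv2.INTER_AREA)
def fit(views,model,x0,step):
    """views: list of (cam,window,mask)"""
    def cost(p): return sum(np.abs(cv2.GaussianBlur(render(c,model(p),w),(0,0),1)-cv2.GaussianBlur(m[w[1]:w[3],w[0]:w[2]],(0,0),1)).sum() for c,w,m in views)
    x0=np.array(x0,float)
    for k in range(3):
        s=np.vstack([x0]+[x0+np.eye(len(x0))[i]*step[i] for i in range(len(x0))])
        r=minimize(cost,x0,method="Nelder-Mead",options=dict(initial_simplex=s,maxiter=400,xatol=.01,fatol=.01)); x0=r.x
    return x0,r.fun
def spare(p,z=0):
    return [BOX@R.from_euler("z",p[2]).as_matrix().T+[p[0],p[1],z]]
def dockR(psi): return (R.from_euler("z",psi)*R.from_euler("y",-np.pi/6)).as_matrix()
def docked(p): # p: bay3 origin x,y,z, yaw
    A=dockR(p[3]); o=np.array(p[:3])
    return [(BOX+[0,64*k,0])@A.T+o for k in (2,1,-1)]
E
python3 - <<'E'
from fit import *
c=vision.capture("top")
for w,x0 in (((138,240,176,275),(378,320,-.7)),((200,232,225,265),(405,143,.1)),((352,244,380,280),(373,-352,.1))):
    m=bodymask(c,w); x,f=fit([(c,w,m)],lambda p:spare(p),x0,(8,8,.15)); print("spare",x.round(3),f,m.sum())
w=(220,155,310,200); m=bodymask(c,w); o=plane(c,[(271,168)],60)[0]
for z in (50,60,70):
    x,f=fit([(c,w,m)],lambda p:docked([p[0],p[1],z,p[2]]),[o[0],o[1],.17],(8,8,.1)); print("dock",z,x.round(3),f,m.sum())
E
```

```text
spare [378.987 308.557  -0.757] 72.31255340576172 212.0
spare [4.20624e+02 1.40422e+02 1.24000e-01] 48.90903854370117 221.0
spare [ 3.81508e+02 -3.51587e+02  8.70000e-02] 60.3712158203125 222.0
dock 50 [ 6.56694e+02 -5.20280e+01  1.71000e-01] 183.6027374267578 640.0
dock 60 [ 6.54933e+02 -5.47380e+01  1.68000e-01] 193.8983154296875 640.0
dock 70 [ 6.54608e+02 -5.33180e+01  1.77000e-01] 205.2600860595703 640.0
```

```bash
cat > plan.py <<'E'
from h import *
def down(yaw,tilt=0): # tool z down, x along yaw; tilt: z leans toward tool x
    return (R.from_euler("z",yaw)*R.from_euler("y",-tilt)*R.from_euler("x",np.pi))
def rows(wps,start=None,dec=4):
    o=get_obs(); p0,R0=(o["tool_pos"],R.from_euler("xyz",o["tcp_rot"])) if start is None else start
    dp=[];ro=[]
    for p,r in wps:
        dp.append(((R0.inv().apply(np.array(p)-p0))/1000).round(dec).tolist()); ro.append((R0.inv()*r).as_rotvec().round(3).tolist())
    print("dp",dp,"rot",ro)
E
python3 - <<'E'
from plan import *
c=vision.capture("top"); print(plane(c,[(366.01,260.21),(211.34,247.58)],19).round(1))
print(plane(c,[(293.62,171.39),(252.92,178.21),(232.53,181.72)],65).round(1))
a0,a1=1.217,np.arctan2(-353,361); y0,y1=2.787,.09
W=[]
for t in np.linspace(0,1,17)[1:]:
    a=a0+(a1-a0)*t; r=525+(505-525)*t-70*np.sin(np.pi*t); z=201+(130-201)*t+80*np.sin(np.pi*t)
    W.append(([r*np.cos(a),r*np.sin(a),z],down(y0+(y1-y0)*t)))
rows(W[:8],dec=3); rows(W[8:],start=W[7],dec=3)
E
```

```text
[[ 366.8 -350.6   19. ]
 [ 405.7  143.4   19. ]]
[[ 644.8 -118.1   65. ]
 [ 623.     9.    65. ]
 [ 611.9   72.6   65. ]]
dp [[-0.063, -0.019, -0.011], [-0.122, -0.044, -0.021], [-0.176, -0.076, -0.031], [-0.224, -0.111, -0.038], [-0.268, -0.15, -0.044], [-0.307, -0.192, -0.047], [-0.342, -0.236, -0.047], [-0.373, -0.282, -0.044]] rot [[-0.001, -0.0, 0.168], [-0.001, 0.0, 0.337], [-0.001, 0.0, 0.505], [-0.001, 0.0, 0.674], [-0.001, 0.0, 0.843], [-0.001, 0.0, 1.011], [-0.001, 0.0, 1.18], [-0.001, 0.0, 1.348]]
dp [[-0.053, 0.016, 0.006], [-0.107, 0.028, 0.015], [-0.163, 0.036, 0.027], [-0.22, 0.038, 0.041], [-0.279, 0.036, 0.058], [-0.338, 0.027, 0.076], [-0.398, 0.011, 0.095], [-0.456, -0.013, 0.116]] rot [[0.0, -0.0, 0.169], [0.0, -0.0, 0.337], [0.0, -0.0, 0.506], [0.0, -0.0, 0.674], [0.0, -0.0, 0.843], [0.0, -0.0, 1.011], [0.0, -0.0, 1.18], [0.0, -0.0, 1.348]]
```

```bash
python3 -m pendant '{"dp":[[-0.063,-0.019,-0.011],[-0.122,-0.044,-0.021],[-0.176,-0.076,-0.031],[-0.224,-0.111,-0.038],[-0.268,-0.15,-0.044],[-0.307,-0.192,-0.047],[-0.342,-0.236,-0.047],[-0.373,-0.282,-0.044]],"rotation":[[0,0,0.168],[0,0,0.337],[0,0,0.505],[0,0,0.674],[0,0,0.843],[0,0,1.011],[0,0,1.18],[0,0,1.348]]}' 0.07
python3 -m pendant '{"dp":[[-0.053,0.016,0.006],[-0.107,0.028,0.015],[-0.163,0.036,0.027],[-0.22,0.038,0.041],[-0.279,0.036,0.058],[-0.338,0.027,0.076],[-0.398,0.011,0.095],[-0.456,-0.013,0.116]],"rotation":[[0,0,0.169],[0,0,0.337],[0,0,0.506],[0,0,0.674],[0,0,0.843],[0,0,1.011],[0,0,1.18],[0,0,1.348]]}'
python3 - <<'E'
from fit import *
c=vision.capture("scene"); print(get_obs()["joint_positions"].round(2))
import cv2
P=proj(c,[[650,-55,60],[460,-170,0],[405,143,19],[380,-350,0]]); print(P.round(0))
u,v=P[0].astype(int)
cv2.imwrite("pics/sc_full.png",c["pixels"][:,:,::-1])
crop(c,int(u)-90,int(v)-60,200,150,4,"s_dock")
E
```

```text
time: 1.25
tool_pos: [434.8, 96.4, 245.9]
tcp_rot: [3.141, -0.0, 1.433]
contact_force: [1.0, -0.1, -0.2]
grip_width: 70.0
finger_force: 0.0
time: 2.25
tool_pos: [363.4, -349.0, 131.1]
tcp_rot: [3.141, -0.001, 0.085]
contact_force: [0.6, -0.5, 0.5]
grip_width: 70.3
finger_force: 0.0
[-0.93  0.38  1.69 -0.    1.08  0.57]
[[255. 205.]
 [310. 222.]
 [269. 266.]
 [352. 210.]]
```

View pics/s_dock.png

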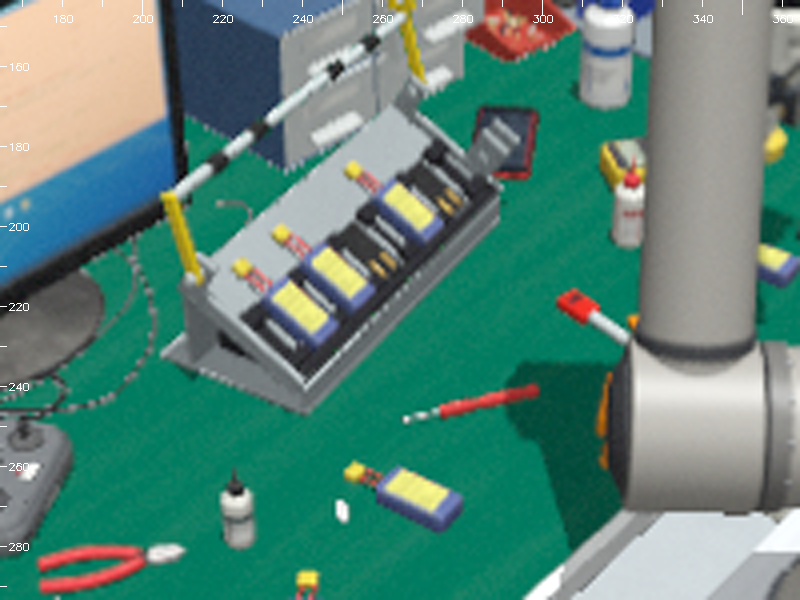

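Scene view now clear: docked packs at (239,222), (248,213) and (266,196), empty floors at (258,207) and (275,190), clevis about (290,180), and spare b at (265,267). Next I triangulate the labels and the keeper and clevis.

```bash
python3 - <<'E'
from fit import *
s=vision.capture("scene"); t=vision.capture("top")
print("scene");yellow(s,amin=25)
def lab(c,uv):
    m=cv2.inRange(cv2.cvtColor(c["pixels"],cv2.COLOR_RGB2HSV),(22,90,120),(36,255,255))
    n,l,st,ce=cv2.connectedComponentsWithStats(m); ok=[i for i in range(1,n) if st[i,4]>30]
    i=min(ok,key=lambda i:np.hypot(*(ce[i]-uv))); return ce[i]
T=[(232.5,181.7),(252.9,178.2),(293.6,171.4),(211.3,247.6)]
S=[(239,220.5),(248.5,212.5),(266,196),(267,266)]
for a,b in zip(T,S):
    ub=lab(s,b); ua=lab(t,a); print(ub.round(1),*tri(t,ua,s,ub))
ws=(220,180,280,238); wt=(220,155,310,200); ms=bodymask(s,ws); mt=bodymask(t,wt)
x,f=fit([(t,wt,mt),(s,ws,ms)],docked,[655,-54,60,.17],(8,8,8,.1)); print("dock",x.round(3),f,mt.sum(),ms.sum())
ws=(248,255,282,280); wt=(200,232,225,265); ms=bodymask(s,ws); mt=bodymask(t,wt)
x,f=fit([(t,wt,mt),(s,ws,ms)],lambda p:spare(p[[0,1,3]],p[2]),[420,140,0,.12],(8,8,8,.1)); print("spare b",x.round(3),f,mt.sum(),ms.sum())
# ends of keeper bar, clevis outer ear top
print("barL",tri(t,(198,149),s,(206,194)),"barR",tri(t,(334.5,127.5),s,(264.5,153)))
E
```

```text
scene
[346.63   3.52] 102 [array([347. ,   4.5]), array([ 9., 20.]), np.float64(90.0)]
[405.58   6.48] 187 [array([406.2,   7.7]), array([13.9, 17.2]), np.float64(7.1)]
[448.78  18.57] 423 [array([449. ,  18.9]), array([29.3, 20.9]), np.float64(10.3)]
[260.35  20.84] 235 [array([259.4,  20.3]), array([18.1, 15.6]), np.float64(6.3)]
[286.01  21.48] 88 [array([288.5,  22.5]), array([17., 11.]), np.float64(90.0)]
[471.25  68.19] 648 [array([472. ,  68.5]), array([31.5, 27.2]), np.float64(16.7)]
[114.1   64.66] 273 [array([115.2,  63.8]), array([19.2, 17.7]), np.float64(78.7)]
[303.46  64.96] 252 [array([303.8,  64.9]), array([15.6, 25. ]), np.float64(42.3)]
[302.88  92.3 ] 74 [array([303.,  92.]), array([ 8., 10.]), np.float64(90.0)]
[266.02 149.  ] 91 [array([266.4, 150.8]), array([25.5,  6.3]), np.float64(76.0)]
[465.49 156.78] 330 [array([465.2, 156.1]), array([17.8, 21. ]), np.float64(20.6)]
[417.29 180.15] 380 [array([417.4, 179.8]), array([22.1, 22.8]), np.float64(21.8)]
[317.4  185.07] 30 [array([317., 185.]), array([9. , 4.9]), np.float64(50.2)]
[266.96 195.19] 57 [array([266.9,
[... 664 characters left out ...]
array([ 2.5, 12.8]), np.float64(55.0)]
[239.8 220.2] [610.48666124  71.69989951  76.26963922] 0.5258887616113753
[249.3 211.4] [621.60218034   8.40435532  76.10961122] 0.09426106387965755
[267.  195.2] [ 643.01412038 -117.87690015   75.8821539 ] 0.3935336500521543
[268.8 265.9] [411.94505583 142.70979969  16.66993901] 10.302497359013302
dock [ 6.54417e+02 -5.40010e+01  6.21520e+01  1.72000e-01] 325.914794921875 640.0 487.0
spare b [ 4.20397e+02  1.42502e+02 -5.13900e+00  1.56000e-01] 87.69834899902344 213.0 203.0
barL (array([687.33235197, 156.56522996, 205.40722038]), np.float64(0.13860676255992815)) barR (array([ 756.32445601, -232.82032418,  179.21080947]), np.float64(0.3398287429555558))
```

```bash
python3 - <<'E'
from fit import *
s=vision.capture("scene"); t=vision.capture("top")
yellow(t,amin=20)
print(proj(s,[[405.7,143.4,19]]), proj(t,[[411.9,142.7,16.7]]))
crop(t,195,110,160,110,5,"t1a"); crop(t,190,220,40,50,10,"t1b"); crop(s,245,250,40,35,10,"s1b"); crop(s,225,180,75,55,8,"s1c")
a=cv2.imread("pics/t1b.png"); b=cv2.imread("pics/s1b.png"); W=np.zeros((500,800,3),np.uint8); W[:,:400]=a; W[:350,400:]=b
cv2.imwrite("pics/pair.png",W)
E
```

```text
[335.83 127.28] 83 [array([336.1, 129.5]), array([ 5.5, 25.1]), np.float64(2.7)]
[200.98 155.  ] 40 [array([201.5, 155.5]), array([18.3,  2.2]), np.float64(63.4)]
[290.14 149.27] 22 [array([290., 149.]), array([4., 4.]), np.float64(90.0)]
[249.05 156.27] 22 [array([249., 156.]), array([4., 4.]), np.float64(90.0)]
[227.95 159.62] 21 [array([228., 160.]), array([4., 4.]), np.float64(90.0)]
[293.62 171.39] 130 [array([293.6, 171.5]), array([14.4,  8.8]), np.float64(81.9)]
[252.92 178.21] 130 [array([253. , 178.3]), array([14.3,  8.8]), np.float64(78.7)]
[232.51 181.78] 130 [array([232.5, 181.7]), array([14.6,  8.9]), np.float64(77.5)]
[391.44 206.25] 144 [array([392.2, 204.8]), array([43.8, 21.1]), np.float64(33.7)]
[424.88 221.1 ] 256 [array([425., 221.]), array([18., 18.]), np.float64(90.0)]
[210.   226.83] 23 [array([210., 227.]), array([4., 4.]), np.float64(90.0)]
[210.72 244.4 ] 47 [array([211. , 244.5]), array([7., 8.]), np.float64(90.0)]
[172.32 244.64] 22 [array([172.1, 244.7]), array([4.9, 4. ]), np.float64(63.4)]
[157.61 256.2 ] 49 [array([158. , 256.5]), array([7.8, 7.8]), np.float64(45.0)]
[210.71 252.36] 28 [array([211.5, 252.5]), array([5., 7.]), np.float64(90.0)]
[150.91 261.19] 32 [array([151.5, 261.5]), array([7.8, 5. ]), np.float64(53.1)]
[[268.56031616 266.16593119]] [[211.68490915 245.62770192]]
```

View pics/pair.png

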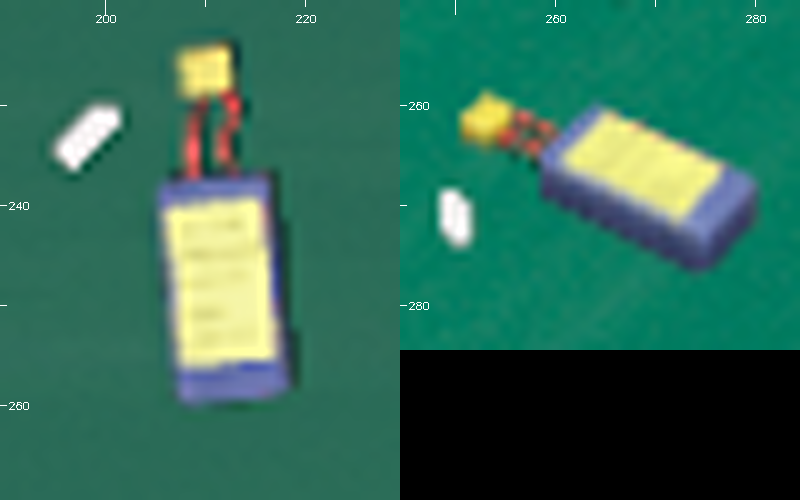

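Spare b's label, triangulated, lands within 0.3 px of the bench-plane estimate, so the label measurements are good to about 1 mm. Grasping spare c, the confirmed blue and yellow one at top (366,260).

```bash
python3 -m pendant '{"dp":[[0,0.001,0.04],[0,0.002,0.08],[0,0.002,0.11],[0,0.002,0.12],[0,0.002,0.126],[0,0.002,0.126]],"rotation":[[0,0,0],[0,0,0],[0,0,0],[0,0,0],[0,0,0],[0,0,0]]}'
python3 -m pendant '{"dp":[[0,0,0],[0,0,0],[0,0,0],[0,0,0],[0,0,0],[0,0,0]],"rotation":[[0,0,0],[0,0,0],[0,0,0],[0,0,0],[0,0,0],[0,0,0]]}' 0.03
```

```text
time: 3.25
tool_pos: [365.0, -349.1, 6.4]
tcp_rot: [3.141, -0.001, 0.092]
contact_force: [-0.6, 0.9, 0.6]
grip_width: 70.0
finger_force: 0.0
time: 4.0
tool_pos: [364.3, -349.0, 5.6]
tcp_rot: [-3.141, -0.0, 0.091]
contact_force: [1.4, 0.4, 0.2]
grip_width: 30.3
finger_force: 0.0
```

```bash
python3 - <<'E'
from h import *
s=vision.capture("scene"); t=vision.capture("top"); p=get_obs()["tool_pos"]; print(proj(t,[p]),proj(s,[p]))
u,v=proj(s,[p])[0].astype(int)
crop(t,330,220,80,80,5,"a"); crop(s,u-40,v-40,80,80,5,"b"); cv2.imwrite("pics/ab.png",np.hstack([cv2.imread("pics/a.png"),cv2.imread("pics/b.png")]))
E
```

```text
[[364.7147282  260.79422169]] [[354.71162234 210.0336814 ]]
```

View pics/ab.png

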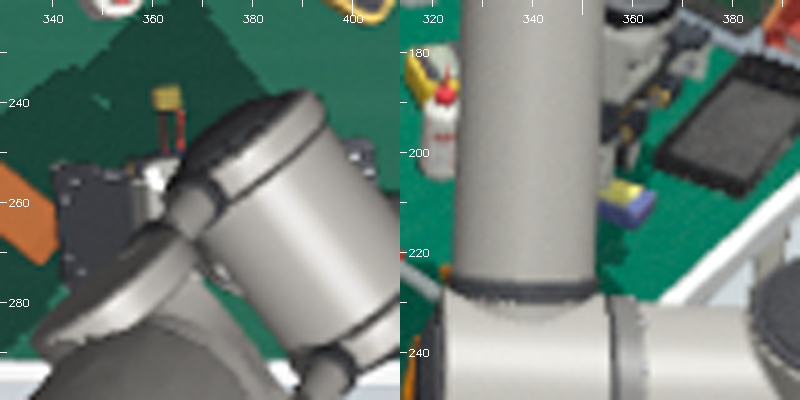

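The top crop shows the gripper straddling the pack, with the plug visible at (363,239). The scene crop shows the finger at the pack (358,208). Closing further to see whether it holds.

```bash
python3 -m pendant '{"dp":[[0,0,0],[0,0,0],[0,0,0]],"rotation":[[0,0,0],[0,0,0],[0,0,0]]}' 0.02;python3 - <<'E'
from h import *
o=get_obs();print(o)
E
```

```text
time: 4.47
tool_pos: [364.3, -349.0, 5.6]
tcp_rot: [-3.142, -0.0, 0.091]
contact_force: [0.3, 0.3, 0.2]
grip_width: 19.9
finger_force: 0.0
{'time': 4.475, 'joint_positions': array([-9.15936199e-01,  5.55591690e-01,  1.81329358e+00,  1.02227513e-04,
        7.72747204e-01,  5.63973392e-01]), 'dq': array([ 9.59704693e-04, -9.86826479e-04,  6.42765303e-04, -1.74043468e-05,
        3.56361979e-05,  7.21977583e-04]), 'tau': array([ 9.90337890e-05, -4.55906653e+01, -1.62421614e+01,  6.19145064e-02,
       -1.15593447e-02, -3.30092689e-05]), 'tool_pos': array([ 364.33149472, -348.96885594,    5.61769315]), 'tcp_rot': array([-3.14152085e+00, -3.90221096e-05,  9.08135390e-02]), 'contact_force': array([0.25607003, 0.29431954, 0.23312699]), 'moment': array([-0.04168347,  0.23398536,  0.00932383]), 'finger_force': 0.0, 'grip_width': 19.93411509654512}
```

```bash
python3 - <<'E'
from plan import *
s=vision.capture("scene"); t=vision.capture("top")
p=np.array([182.2,491.9,201]); r=down(2.787)
for dy in(-56,56): print("tip start scene*1.4286",proj(s,[p+r.apply([0,dy,0])])*1.4286)
p=get_obs()["tool_pos"]; r=down(.091)
for z in(-66,-110): print("body top",[proj(t,[p+r.apply([dx,dy,z])])[0].round(1) for dx in(-37,37) for dy in(-95,95)])
print("tips scene",proj(s,[p,p+r.apply([0,20,0]),p+[0,0,19],[364,-351,19],[364,-351,0]]).round(1))
yellow(s,amin=15)
E
```

```text
tip start scene*1.4286 [[375.87822538 453.15613467]]
tip start scene*1.4286 [[319.36518092 477.24830835]]
body top [array([339.1, 276.6]), array([400.6, 271.1]), array([336.8, 252.5]), array([398.1, 247. ])]
body top [array([341. , 277.9]), array([404.5, 272.1]), array([338.6, 253. ]), array([401.9, 247.3])]
tips scene [[354.7 210. ]
 [356.9 207.7]
 [355.2 206.3]
 [355.4 207.2]
 [354.9 210.9]]
[346.61   3.56] 100 [array([347. ,   4.5]), array([ 9., 20.]), np.float64(90.0)]
[405.54   6.51] 186 [array([406.1,   7.7]), array([13.9, 17.1]), np.float64(6.3)]
[448.73  18.63] 424 [array([449.1,  18.9]), array([28.8, 21. ]), np.float64(11.3)]
[260.3   20.88] 239 [array([259.5,  20.5]), array([15., 19.]), np.float64(90.0)]
[286.03  21.39] 89 [array([288.5,  22.5]), array([17., 11.]), np.float64(90.0)]
[471.31  68.2 ] 651 [array([472. ,  68.5]), array([31.5, 27.2]), np.float64(16.7)]
[114.14  64.64] 273 [array([115.2,  63.8]), array([19.2, 17.7]), np.float64(78.7)]
[303.42  64.96] 253 [array([303.8,  64.9]), array([15.6, 25. ]), np.float64(42.3)]
[302.95  92.21] 77 [array([303.,  92.]), array(
[... 861 characters left out ...]
19 [array([357.5, 207.5]), array([7., 3.]), np.float64(0.0)]
[224.93 210.4 ] 15 [array([225. , 210.5]), array([3., 4.]), np.float64(90.0)]
[ 17.74 215.9 ] 39 [array([ 17.7, 215.9]), array([ 2.6, 14.7]), np.float64(66.0)]
[239.82 220.24] 68 [array([240. , 220.5]), array([12. ,  4.9]), np.float64(45.0)]
[253.06 261.59] 17 [array([253. , 261.5]), array([3., 4.]), np.float64(90.0)]
[268.81 265.9 ] 72 [array([268.7, 265.6]), array([12.5,  5.8]), np.float64(26.6)]
[241.  288.2] 15 [array([241. , 288.5]), array([3., 4.]), np.float64(90.0)]
[240.46 300.94] 87 [array([240.5, 301. ]), array([10.,  7.]), np.float64(90.0)]
[155.68 340.19] 31 [array([155.5, 340.3]), array([ 2.2, 12.8]), np.float64(53.1)]
```

The fingers closed on nothing, and in the scene crop their tips sit about 5 px (15–20 mm) higher than the reported TCP. They appear to be above the pack despite the reported z, so I open and probe downward gently.

```bash
python3 -m pendant '{"dp":[[0,0,0],[0,0,0],[0,0,0],[0,0,0]],"rotation":[[0,0,0],[0,0,0],[0,0,0],[0,0,0]]}' 0.064
for i in 1 2; do python3 -m pendant '{"dp":[[0,0,0.002],[0,0,0.004]],"rotation":[[0,0,0],[0,0,0]]}'; done
```

```text
time: 5.08
tool_pos: [364.3, -348.9, 5.6]
tcp_rot: [-3.141, -0.0, 0.091]
contact_force: [0.2, 0.0, 0.2]
grip_width: 55.6
finger_force: 0.0
time: 5.32
tool_pos: [364.3, -348.9, 1.5]
tcp_rot: [-3.141, -0.0, 0.091]
contact_force: [-0.3, -0.8, 0.2]
grip_width: 63.7
finger_force: 0.0
time: 5.58
tool_pos: [364.3, -348.9, -2.6]
tcp_rot: [-3.141, 0.0, 0.091]
contact_force: [-0.2, 0.4, -0.3]
grip_width: 63.9
finger_force: 0.0
```

No bench contact at a reported z of -2.6, so the fingertips really are higher than reported. Continuing the probe.

```bash
for i in 1 2 3; do python3 -m pendant '{"dp":[[0,0,0.002],[0,0,0.004]],"rotation":[[0,0,0],[0,0,0]]}'|grep -v rot; done
```

```text
time: 5.82
tool_pos: [364.3, -349.0, -6.5]
contact_force: [-0.2, -0.4, -0.4]
grip_width: 63.8
finger_force: 0.0
time: 6.08
tool_pos: [364.3, -348.9, -10.5]
contact_force: [0.5, 0.3, -0.3]
grip_width: 64.1
finger_force: 0.0
time: 6.32
tool_pos: [364.3, -348.9, -14.5]
contact_force: [0.5, -0.1, 0.5]
grip_width: 63.8
finger_force: 0.0
```

```bash
python3 -m pendant '{"dp":[[0,0,0],[0,0,0],[0,0,0],[0,0,0]],"rotation":[[0,0,0],[0,0,0],[0,0,0],[0,0,0]]}' 0.025; python3 -m pendant '{"dp":[[0,0,0],[0,0,0]],"rotation":[[0,0,0],[0,0,0]]}'|grep -v rot
```

```text
time: 6.82
tool_pos: [364.4, -349.0, -14.3]
tcp_rot: [3.141, -0.0, 0.091]
contact_force: [0.7, -0.2, -0.0]
grip_width: 35.7
finger_force: 30.0
time: 7.08
tool_pos: [364.4, -349.0, -14.3]
contact_force: [-0.7, -0.9, 0.9]
grip_width: 35.3
finger_force: 30.0
```

Held (35.7 mm, 30 N). The reported TCP is about 14 mm below the pack's underside, so I use that measured relation from here on. Planning the lift and the hover over bay 5.

```bash
cat >> plan.py <<'E'
PSI=.170; B3=np.array([656.5,-50.4,68.4])
from scipy.spatial.transform import Slerp
A=(R.from_euler("z",PSI)*R.from_euler("y",-np.pi/6)).as_matrix()
TB=R.from_matrix(A@np.diag([1,-1,-1]))
def bay(k): return B3+A@np.array([0,64*(3-k),0])
def path(p1,r1,n,start=None,lift=None):
    o=get_obs(); p0,r0=(o["tool_pos"],R.from_euler("xyz",o["tcp_rot"])) if start is None else start
    s=Slerp([0,1],R.concatenate([r0,r1])); ts=np.linspace(0,1,n+1)[1:]
    return [(p0+(np.array(p1)-p0)*t,s(t)) for t in ts]
E
python3 - <<'E'
from plan import *
o=get_obs(); p=o["tool_pos"]; r=R.from_euler("xyz",o["tcp_rot"])
up=(p+[0,0,165],r); print("up first: dz -0.165")
hov=bay(5)+A@np.array([-20.5,0,-14.3+60]); print(hov,bay(5))
rows(path(hov,TB,8,start=up),start=up,dec=3)
t=vision.capture("top");s=vision.capture("scene")
E
```

```text
up first: dz -0.165
[ 638.13712912 -183.42424919   97.72736095] [ 678.15534068 -176.55485016   68.4       ]
dp [[0.036, -0.018, 0.007], [0.072, -0.035, 0.013], [0.108, -0.053, 0.02], [0.144, -0.07, 0.026], [0.18, -0.088, 0.033], [0.216, -0.105, 0.04], [0.252, -0.123, 0.046], [0.288, -0.14, 0.053]] rot [[0.003, 0.065, -0.01], [0.005, 0.131, -0.019], [0.008, 0.196, -0.029], [0.01, 0.262, -0.039], [0.013, 0.327, -0.048], [0.016, 0.392, -0.058], [0.018, 0.458, -0.068], [0.021, 0.523, -0.077]]
```

```bash
python3 -m pendant '{"dp":[[0,0,-0.03],[0,0,-0.07],[0,0,-0.12],[0,0,-0.165]],"rotation":[[0,0,0],[0,0,0],[0,0,0],[0,0,0]]}'
python3 -m pendant '{"dp":[[0.036,-0.018,0.007],[0.072,-0.035,0.013],[0.108,-0.053,0.02],[0.144,-0.07,0.026],[0.18,-0.088,0.033],[0.216,-0.105,0.04],[0.252,-0.123,0.046],[0.288,-0.14,0.053]],"rotation":[[0.003,0.065,-0.01],[0.005,0.131,-0.019],[0.008,0.196,-0.029],[0.01,0.262,-0.039],[0.013,0.327,-0.048],[0.016,0.392,-0.058],[0.018,0.458,-0.068],[0.021,0.523,-0.077]]}'
python3 - <<'E'
from plan import *
t=vision.capture("top");s=vision.capture("scene")
o=get_obs(); print(o["tool_pos"].round(1), (TB.inv()*R.from_euler("xyz",o["tcp_rot"])).as_rotvec().round(3))
def blobs(c,w,amin=8):
    m=cv2.inRange(cv2.cvtColor(c["pixels"],cv2.COLOR_RGB2HSV),(20,80,100),(38,255,255)); z=np.zeros_like(m); z[w[1]:w[3],w[0]:w[2]]=m[w[1]:w[3],w[0]:w[2]]
    n,l,st,ce=cv2.connectedComponentsWithStats(z); print([(ce[i].round(2).tolist(),int(st[i,4])) for i in range(1,n) if st[i,4]>=amin])
blobs(t,(220,130,345,200)); blobs(s,(215,150,330,240))
crop(t,280,110,70,100,5,"a"); crop(s,235,140,90,100,5,"b"); cv2.imwrite("pics/ab2.png",np.hstack([cv2.imread("pics/a.png"),cv2.imread("pics/b.png")]))
E
```

```text
time: 7.68
tool_pos: [364.1, -348.7, 152.0]
tcp_rot: [-3.141, 0.0, 0.091]
contact_force: [-0.2, 0.4, -1.4]
grip_width: 35.5
finger_force: 30.0
time: 8.68
tool_pos: [639.1, -182.5, 97.1]
tcp_rot: [-3.141, -0.524, 0.17]
contact_force: [1.0, -0.1, -1.7]
grip_width: 34.9
finger_force: 30.0
[ 638.5 -180.8   95.4] [ 0.004 -0.002 -0.   ]
[([334.79, 135.32], 38), ([290.13, 149.17], 23), ([313.96, 153.15], 26), ([249.0, 156.12], 24), ([228.09, 159.68], 22), ([293.79, 171.02], 124), ([317.05, 171.86], 63), ([252.98, 178.2], 132), ([232.52, 181.68], 133), ([319.08, 179.0], 12)]
[([267.63, 156.14], 43), ([266.64, 170.57], 14), ([316.2, 184.0], 20), ([252.8, 186.2], 15), ([266.92, 195.03], 59), ([234.64, 202.21], 14), ([249.29, 211.32], 66), ([261.56, 208.44], 9), ([224.93, 210.4], 15), ([239.93, 220.32], 72)]
```

```bash
python3 - <<'E'
from plan import *
t=vision.capture("top");s=vision.capture("scene"); o=get_obs(); print(o["tool_pos"].round(1))
Q=[(1,(228.05,159.65),(224.93,210.4)),(2,(249.0,156.2),(234.64,202.21)),(4,(290.13,149.2),(252.8,186.2)),(5,(313.96,153.15),(266.64,170.57))]
for k,a,b in Q:
    P,e=tri(t,a,s,b); print(k,P.round(1),round(e,2),(A.T@(P-bay(k))).round(1))
for k,a,b in [(1,(232.52,181.72),(239.85,220.25)),(2,(252.95,178.2),(249.3,211.4)),(4,(293.65,171.3),(266.96,195.15))]:
    P,e=tri(t,a,s,b); print("label",k,P.round(1),round(e,2),(A.T@(P-bay(k))).round(1))
print("tcp",(A.T@(o["tool_pos"]-bay(5))).round(1))
E
```

```text
[ 637.8 -182.9   96.8]
1 [675.9  83.7  97.3] 0.25 [50.6  0.9  4.1]
2 [687.3  19.9  95.3] 0.82 [50.   0.1  2.2]
4 [ 708.8 -106.3   96.8] 0.36 [50.6  0.1  3.5]
5 [ 689.3 -174.   147. ] 5.59 [49.2  0.6 62.4]
label 1 [610.6  71.6  76.1] 0.31 [-17.4   0.   19. ]
label 2 [621.6   8.3  76.2] 0.18 [-17.2  -0.2  19. ]
label 4 [ 643.2 -118.    75.9] 0.53 [-17.5  -0.4  18.8]
tcp [-21.1   0.6  45. ]
```

```bash
cat >> plan.py <<'E'
def blobs(c,w,amin=8):
    m=cv2.inRange(cv2.cvtColor(c["pixels"],cv2.COLOR_RGB2HSV),(20,80,100),(38,255,255)); z=np.zeros_like(m); z[w[1]:w[3],w[0]:w[2]]=m[w[1]:w[3],w[0]:w[2]]
    n,l,st,ce=cv2.connectedComponentsWithStats(z); return [(ce[i].round(2).tolist(),int(st[i,4])) for i in range(1,n) if st[i,4]>=amin]
E
python3 - <<'E'
from plan import *
t=vision.capture("top");s=vision.capture("scene"); o=get_obs(); print(o["tool_pos"].round(1))
a=blobs(t,(300,140,330,165));b=blobs(s,(255,160,285,182)); print(a,b)
P,e=tri(t,a[0][0],s,b[0][0]);print(P,e,A.T@(P-bay(5)),proj(t,[P]),proj(s,[P]))
E
```

```text
[ 638.  -184.    97.8]
[([313.5, 152.86], 28)] [([268.91, 161.09], 11), ([267.69, 170.19], 16)]
[ 678.01230156 -170.86263846  197.7359678 ] 0.840475013046821 [ 65.37989538   5.63435684 111.59721145] [[313.58978352 152.97781929]] [[268.80526565 161.0781144 ]]
```

View pics/ab2.png

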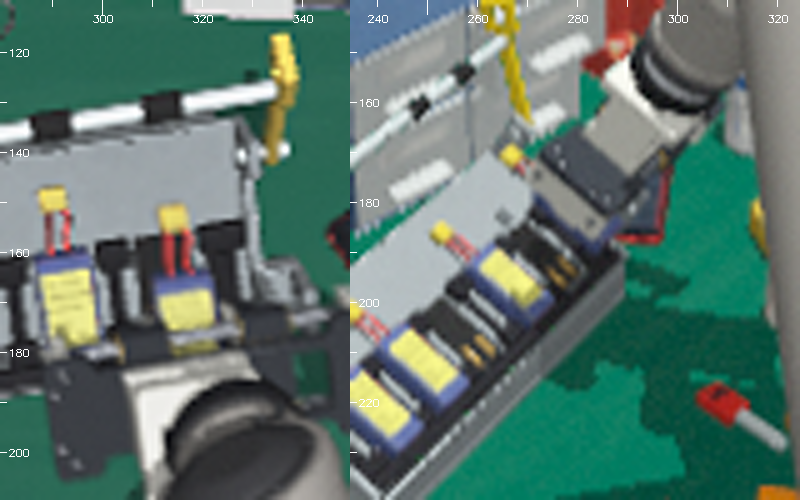

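The view shows the pack held level with the slope, its plug at top (314,153) and scene (267.7,170.2). Recomputing the settled offset.

```bash
python3 - <<'E'
from plan import *
t=vision.capture("top");s=vision.capture("scene"); o=get_obs(); print(o["tool_pos"].round(1),(A.T@(o["tool_pos"]-bay(5))).round(1))
a=blobs(t,(300,140,330,165));b=[x for x in blobs(s,(255,165,285,182))]; print(a,b)
P,e=tri(t,a[0][0],s,b[0][0]);print(P,e,A.T@(P-bay(5)))
E
python3 -m pendant '{"dp":[[0,0,0.015],[0,0,0.03],[0,0,0.04],[0,0,0.043]],"rotation":[[0,0,0],[0,0,0],[0,0,0],[0,0,0]]}'
```

```text
[ 638.2 -184.2   98.1] [-20.4  -0.8  46.1]
[([314.08, 152.85], 26)] [([267.75, 170.06], 16)]
[ 687.83743757 -175.59441153  149.5807472 ] 0.8457131983123003 [48.99516441 -0.69144621 65.45208114]
time: 9.57
tool_pos: [659.6, -179.3, 59.0]
tcp_rot: [-3.14, -0.522, 0.169]
contact_force: [0.1, -0.4, -1.4]
grip_width: 35.4
finger_force: 30.0
```

```bash
python3 -m pendant '{"dp":[[0.004,-0.0005,0],[0.004,-0.0005,0.006],[0.004,-0.0005,0.011],[0.004,-0.0005,0.013]],"rotation":[[0,0,0],[0,0,0],[0,0,0],[0,0,0]]}'
for i in 1 2 3; do python3 -m pendant '{"dp":[[0,0,0.001],[0,0,0.002]],"rotation":[[0,0,0],[0,0,0]]}'|grep -v rot; done
```

```text
time: 10.07
tool_pos: [669.3, -177.5, 50.8]
tcp_rot: [-3.141, -0.523, 0.169]
contact_force: [0.4, -0.3, -0.5]
grip_width: 35.3
finger_force: 30.0
time: 10.32
tool_pos: [670.4, -177.5, 49.4]
contact_force: [-0.2, -0.2, -1.4]
grip_width: 35.3
finger_force: 30.0
time: 10.58
tool_pos: [671.2, -177.3, 48.2]
contact_force: [-10.7, -0.6, 10.0]
grip_width: 35.3
finger_force: 30.0
time: 10.82
tool_pos: [671.2, -177.3, 48.1]
contact_force: [-27.6, -0.4, 27.8]
grip_width: 36.2
finger_force: 30.0
```

```bash
python3 -m pendant '{"dp":[[0,0,-0.001],[0,0,-0.003]],"rotation":[[0,0,0],[0,0,0]]}'|grep -v rot
python3 -m pendant '{"dp":[[-0.002,0,0],[-0.003,0,0]],"rotation":[[0,0,0],[0,0,0]]}'|grep -v rot
for i in 1 2; do python3 -m pendant '{"dp":[[-0.001,0,0],[-0.0015,0,0]],"rotation":[[0,0,0],[0,0,0]]}'|grep -v rot; done
python3 - <<'E'
from plan import *
o=get_obs(); print((A.T@(o["tool_pos"]-bay(5))).round(1),A.T@o["contact_force"])
E
```

```text
time: 11.08
tool_pos: [670.8, -177.5, 49.0]
contact_force: [0.2, 0.3, -1.6]
grip_width: 35.3
finger_force: 30.0
time: 11.32
tool_pos: [668.5, -177.8, 46.9]
contact_force: [1.6, 1.8, 0.5]
grip_width: 35.4
finger_force: 30.0
time: 11.58
tool_pos: [668.3, -177.8, 47.2]
contact_force: [5.3, 3.0, 0.7]
grip_width: 35.7
finger_force: 30.0
time: 11.82
tool_pos: [668.1, -177.9, 47.4]
contact_force: [9.7, 5.4, 3.1]
grip_width: 35.7
finger_force: 30.0
[-19.3   0.3 -13.1] [10.63202531  3.71204026 -2.58975038]
```

```bash
python3 -m pendant '{"dp":[[0.001,0,0.001],[0.001,0,0.002]],"rotation":[[0,0,0],[0,0,0]]}'|grep -v rot
python3 -m pendant '{"dp":[[0,0,0],[0,0,0],[0,0,0],[0,0,-0.004],[0,0,-0.03],[0,0,-0.07],[0,0,-0.12]],"rotation":[[0,0,0],[0,0,0],[0,0,0],[0,0,0],[0,0,0],[0,0,0],[0,0,0]]}' 0.047
python3 - <<'E'
from plan import *
t=vision.capture("top");s=vision.capture("scene"); o=get_obs()
print(blobs(t,(220,130,345,200))); print(blobs(s,(215,150,300,240)))
# pre-grasp above spare b: label (405.7,143.4), body mid 3 mm toward plain end, yaw .12
E
```

```text
time: 12.08
tool_pos: [668.7, -177.8, 46.7]
contact_force: [-10.9, 3.0, 20.5]
grip_width: 35.7
finger_force: 30.0
time: 12.95
tool_pos: [607.4, -187.9, 148.4]
tcp_rot: [-3.14, -0.522, 0.169]
contact_force: [0.4, 0.3, 0.6]
grip_width: 46.9
finger_force: 0.0
[([334.79, 135.32], 38), ([310.8, 145.88], 25), ([290.13, 149.17], 23), ([249.0, 156.12], 24), ([228.09, 159.68], 22), ([314.35, 167.95], 130), ([293.66, 171.38], 131), ([252.98, 178.2], 132), ([232.52, 181.68], 133)]
[([267.63, 156.14], 43), ([261.38, 178.62], 13), ([275.21, 187.15], 53), ([252.8, 186.2], 15), ([266.92, 195.03], 59), ([234.64, 202.21], 14), ([249.16, 211.31], 64), ([261.62, 208.62], 8), ([224.93, 210.4], 15), ([259.0, 210.5], 8), ([239.99, 220.26], 72)]
```

```bash
python3 - <<'E'
from plan import *
rows(path([402.7,143,110],down(.10),8),dec=3)
o=get_obs(); print(proj(vision.capture("top"),[[402.7,143,19]]))
E
```

```text
dp [[-0.019, -0.045, -0.005], [-0.037, -0.091, -0.01], [-0.056, -0.136, -0.014], [-0.074, -0.181, -0.019], [-0.093, -0.227, -0.024], [-0.111, -0.272, -0.029], [-0.13, -0.318, -0.034], [-0.148, -0.363, -0.039]] rot [[-0.002, -0.066, 0.009], [-0.003, -0.132, 0.017], [-0.005, -0.198, 0.026], [-0.007, -0.264, 0.034], [-0.008, -0.33, 0.043], [-0.01, -0.397, 0.051], [-0.011, -0.463, 0.06], [-0.013, -0.529, 0.068]]
[[211.45136093 248.52420359]]
```

```bash
python3 -m pendant '{"dp":[[-0.019,-0.045,-0.005],[-0.037,-0.091,-0.01],[-0.056,-0.136,-0.014],[-0.074,-0.181,-0.019],[-0.093,-0.227,-0.024],[-0.111,-0.272,-0.029],[-0.13,-0.318,-0.034],[-0.148,-0.363,-0.039]],"rotation":[[-0.002,-0.066,0.009],[-0.003,-0.132,0.017],[-0.005,-0.198,0.026],[-0.007,-0.264,0.034],[-0.008,-0.33,0.043],[-0.01,-0.397,0.051],[-0.011,-0.463,0.06],[-0.013,-0.529,0.068]]}' 0.064
python3 -m pendant '{"dp":[[0,0,0],[0,0,0]],"rotation":[[0,0,0],[0,0,0]]}'
```

```text
time: 14.1
tool_pos: [400.2, 146.3, 107.2]
tcp_rot: [-3.137, 0.01, 0.102]
contact_force: [-0.1, 1.2, -0.5]
grip_width: 64.0
finger_force: 0.0
time: 14.35
tool_pos: [401.5, 144.9, 107.5]
tcp_rot: [-3.136, 0.007, 0.103]
contact_force: [0.4, -0.8, -0.0]
grip_width: 64.2
finger_force: 0.0
```

```bash
python3 -m pendant '{"dp":[[0.001,0.002,0.03],[0.001,0.002,0.07],[0.001,0.002,0.1],[0.001,0.002,0.115],[0.001,0.002,0.121],[0.001,0.002,0.121]],"rotation":[[-0.005,0.007,0],[-0.005,0.007,0],[-0.005,0.007,0],[-0.005,0.007,0],[-0.005,0.007,0],[-0.005,0.007,0]]}'
python3 -m pendant '{"dp":[[0,0,0],[0,0,0],[0,0,0],[0,0,0],[0,0,0]],"rotation":[[0,0,0],[0,0,0],[0,0,0],[0,0,0],[0,0,0]]}' 0.025
python3 - <<'E'
from plan import *
o=get_obs(); up=(o["tool_pos"]+[0,0,165],R.from_euler("xyz",o["tcp_rot"]))
hov=bay(3)+A@np.array([-20.5+3,0,-14.3+45]); rows(path(hov,TB,8,start=up),start=up,dec=3)
E
```

```text
time: 15.1
tool_pos: [402.3, 142.9, -12.8]
tcp_rot: [-3.141, -0.001, 0.1]
contact_force: [0.2, -0.5, 0.2]
grip_width: 64.3
finger_force: 0.0
time: 15.72
tool_pos: [402.2, 143.5, -12.5]
tcp_rot: [-3.141, -0.002, 0.102]
contact_force: [0.2, 0.5, 5.0]
grip_width: 35.6
finger_force: 30.0
dp [[0.025, 0.028, 0.008], [0.051, 0.055, 0.017], [0.076, 0.083, 0.025], [0.101, 0.11, 0.033], [0.127, 0.138, 0.042], [0.152, 0.166, 0.05], [0.177, 0.193, 0.058], [0.203, 0.221, 0.067]] rot [[0.002, 0.065, -0.008], [0.004, 0.13, -0.017], [0.007, 0.196, -0.025], [0.009, 0.261, -0.033], [0.011, 0.326, -0.042], [0.013, 0.391, -0.05], [0.016, 0.457, -0.059], [0.018, 0.522, -0.067]]
```

```bash
python3 -m pendant '{"dp":[[0,0,-0.03],[0,0,-0.07],[0,0,-0.12],[0,0,-0.165]],"rotation":[[0,0,0],[0,0,0],[0,0,0],[0,0,0]]}'|grep -v rot
python3 -m pendant '{"dp":[[0.025,0.028,0.008],[0.051,0.055,0.017],[0.076,0.083,0.025],[0.101,0.11,0.033],[0.127,0.138,0.042],[0.152,0.166,0.05],[0.177,0.193,0.058],[0.203,0.221,0.067]],"rotation":[[0.002,0.065,-0.008],[0.004,0.13,-0.017],[0.007,0.196,-0.025],[0.009,0.261,-0.033],[0.011,0.326,-0.042],[0.013,0.391,-0.05],[0.016,0.457,-0.059],[0.018,0.522,-0.067]]}'
python3 -m pendant '{"dp":[[0,0,0],[0,0,0],[0,0,0]],"rotation":[[0,0,0],[0,0,0],[0,0,0]]}'
python3 - <<'E'
from plan import *
t=vision.capture("top");s=vision.capture("scene"); o=get_obs(); print((A.T@(o["tool_pos"]-bay(3))).round(1),(TB.inv()*R.from_euler("xyz",o["tcp_rot"])).as_rotvec().round(3))
a=blobs(t,(255,130,285,165));b=blobs(s,(235,165,262,200)); print(a,b)
for x in a:
  for y in b:
    P,e=tri(t,x[0],s,y[0]);print(x[0],y[0],round(e,1),(A.T@(P-bay(3))).round(1))
P,e=tri(t,(314.35,167.95),s,(275.21,187.15)); print("label5",(A.T@(P-bay(5))).round(1),e)
P,e=tri(t,(310.8,145.88),s,(261.38,178.62)); print("plug5",(A.T@(P-bay(5))).round(1),e)
E
```

```text
time: 16.23
tool_pos: [401.4, 143.4, 153.5]
contact_force: [1.6, -0.3, -2.3]
grip_width: 35.5
finger_force: 30.0
time: 17.23
tool_pos: [626.4, -56.7, 84.5]
tcp_rot: [-3.141, -0.524, 0.17]
contact_force: [0.8, 0.1, -1.7]
grip_width: 35.8
finger_force: 30.0
time: 17.6
tool_pos: [625.9, -55.0, 85.6]
tcp_rot: [-3.141, -0.523, 0.171]
contact_force: [0.0, 1.3, -1.9]
grip_width: 35.5
finger_force: 30.0
[-17.9   0.6  30.4] [ 0.001 -0.    -0.001]
[([270.35, 156.85], 26)] [([249.76, 186.6], 25)]
[270.35, 156.85] [249.76, 186.6] 6.5 [51.  -1.5 52.3]
label5 [-16.9  -1.2  20.5] 0.05002827758020666
plug5 [50.7 -0.   5.2] 0.29204740391235373
```

```bash
python3 - <<'E'
from plan import *
t=vision.capture("top"); a=blobs(t,(255,130,285,165)); print(a)
o,d=ray(t,[a[0][0]]); o=A.T@(o-bay(3)); d=A.T@d[0]
for z in (47,49,51): print((o+d*(z-o[2])/d[2]).round(1))
E
python3 -m pendant '{"dp":[[0,0,0.01],[0,0,0.02],[0,0,0.026],[0,0,0.028]],"rotation":[[0,0,0],[0,0,0],[0,0,0],[0,0,0]]}'
```

```text
[([270.35, 156.85], 26)]
[52.2  0.  47. ]
[52.9  0.1 49. ]
[53.6  0.1 51. ]
time: 18.25
tool_pos: [640.0, -53.3, 60.2]
tcp_rot: [-3.141, -0.522, 0.17]
contact_force: [-1.2, -0.0, -1.7]
grip_width: 35.5
finger_force: 30.0
```

```bash
python3 -m pendant '{"dp":[[0.001,0,0.006],[0.001,0,0.011],[0.001,0,0.014],[0.001,0,0.014]],"rotation":[[0,0,0],[0,0,0],[0,0,0],[0,0,0]]}'|grep -v rot
for i in 1 2; do python3 -m pendant '{"dp":[[0,0,0.001],[0,0,0.002]],"rotation":[[0,0,0],[0,0,0]]}'|grep -v rot; done
python3 - <<'E'
from plan import *
o=get_obs(); print((A.T@(o["tool_pos"]-bay(3))).round(1),A.T@o["contact_force"])
E
```

```text
time: 18.75
tool_pos: [647.8, -52.2, 49.4]
contact_force: [-0.0, -0.0, -1.4]
grip_width: 35.5
finger_force: 30.0
time: 19.0
tool_pos: [648.1, -52.2, 49.2]
contact_force: [-23.7, -3.0, 25.5]
grip_width: 35.5
finger_force: 30.0
time: 19.25
tool_pos: [648.9, -52.0, 48.7]
contact_force: [-24.7, -2.6, 26.5]
grip_width: 35.4
finger_force: 30.0
[-16.6  -0.3 -13.2] [-8.16822147  1.59747396 35.34278295]
```

Floor found at the same depth as in bay 5. Back off and slide down to the lip.

```bash
python3 -m pendant '{"dp":[[0,0,-0.002],[0,0,-0.003]],"rotation":[[0,0,0],[0,0,0]]}'|grep -v rot
python3 -m pendant '{"dp":[[-0.002,0,0],[-0.003,0,0]],"rotation":[[0,0,0],[0,0,0]]}'|grep -v rot
for i in 1 2; do python3 -m pendant '{"dp":[[-0.001,0,0],[-0.0015,0,0]],"rotation":[[0,0,0],[0,0,0]]}'|grep -v rot; done
python3 - <<'E'
from plan import *
o=get_obs(); print((A.T@(o["tool_pos"]-bay(3))).round(1),A.T@o["contact_force"])
E
```

```text
time: 19.5
tool_pos: [648.4, -52.2, 48.9]
contact_force: [0.2, -0.3, -1.3]
grip_width: 35.6
finger_force: 30.0
time: 19.75
tool_pos: [646.0, -52.7, 47.2]
contact_force: [-1.3, -0.1, 1.2]
grip_width: 35.3
finger_force: 30.0
time: 20.0
tool_pos: [645.9, -52.8, 47.3]
contact_force: [5.6, 3.0, 1.9]
grip_width: 35.5
finger_force: 30.0
time: 20.25
tool_pos: [645.8, -52.8, 47.5]
contact_force: [9.8, 5.7, 3.0]
grip_width: 35.7
finger_force: 30.0
[-19.9  -0.6 -12.6] [10.64233059  3.92378136 -2.69931634]
```

```bash
python3 -m pendant '{"dp":[[0.001,0,0.001],[0.001,0,0.002]],"rotation":[[0,0,0],[0,0,0]]}'|grep -v rot
python3 -m pendant '{"dp":[[0,0,0],[0,0,0],[0,0,0],[0,0,-0.004],[0,0,-0.03],[0,0,-0.07],[0,0,-0.12]],"rotation":[[0,0,0],[0,0,0],[0,0,0],[0,0,0],[0,0,0],[0,0,0],[0,0,0]]}' 0.047
python3 - <<'E'
from plan import *
t=vision.capture("top");s=vision.capture("scene"); o=get_obs(); print(o["tool_pos"].round(1))
at=[x for x in blobs(t,(220,130,325,200)) if x[1]>90]; print(at)
bs=[x for x in blobs(s,(225,180,285,235)) if x[1]>35]; print(bs)
for k,a in zip((5,4,3,2,1),at):
    for b in bs:
        P,e=tri(t,a[0],s,b[0])
        if e<3: print(k,(A.T@(P-bay(k))).round(1),round(e,2))
P,e=tri(t,(267.6,138.5),s,(239,168)); q=A.T@(P-B3); print("bar mid",P.round(1),q.round(1),e,"q",np.arctan2(q[2]-33,67-q[0]),np.hypot(q[2]-33,67-q[0]))
for q in (1.9,2.0,2.1,2.2,2.3,2.4,2.5):
    W=[B3+A@np.array([67-80*np.cos(q),y,33+80*np.sin(q)]) for y in(170,0,-170)]
    print(q,proj(t,W).round(1).tolist(),proj(s,W).round(1).tolist())
E
```

```text
time: 20.5
tool_pos: [646.2, -52.7, 47.1]
contact_force: [-16.6, 0.2, 28.2]
grip_width: 35.6
finger_force: 30.0
time: 21.38
tool_pos: [584.8, -62.8, 148.5]
tcp_rot: [-3.141, -0.521, 0.17]
contact_force: [0.2, 0.5, 0.5]
grip_width: 46.9
finger_force: 0.0
[586.3 -63.9 153. ]
[([314.35, 167.95], 130), ([293.66, 171.38], 131), ([274.01, 174.75], 132), ([252.98, 178.2], 132), ([232.54, 181.64], 134)]
[([266.92, 195.03], 59), ([258.34, 202.47], 62), ([249.16, 211.31], 64), ([239.99, 220.26], 72)]
4 [-17.2  -0.2  19.5] 0.1
3 [-16.4  -2.   20.3] 1.48
2 [-16.9  -0.2  19.1] 0.82
1 [-17.6  -0.2  18.9] 0.37
bar mid [716.3 -40.6 210.6] [123.5  -0.4  92.9] 0.6318517533384409 q 2.3276364353055947 82.32672332436769
1.9 [[210.0, 160.7], [269.5, 150.7], [329.0, 140.7]] [[219.7, 192.4], [246.3, 170.8], [269.6, 152.0]]
2.0 [[209.5, 157.8], [269.1, 147.8], [328.5, 137.9]] [[217.9, 191.5], [244.6, 170.0], [268.0, 151.2]]
2.1 [[209.0, 155.0], [268.6, 145.0], [328.1, 135.1]] [[216.1, 190.8], [242.9, 169.4], [266.3, 150.7]]
2.2 [[208.6, 152.3], [268.1, 142.3], [327.5, 132.4]] [[214.3, 190.3], [241.1, 168.9], [264.6, 150.3]]
2.3 [[208.2, 149.7], [267.7, 139.7], [327.0, 129.8]] [[212.6, 189.9], [239.5, 168.6], [263.0, 150.0]]
2.4 [[207.9, 147.1], [267.3, 137.2], [326.5, 127.3]] [[210.9, 189.8], [237.8, 168.5], [261.4, 150.0]]
2.5 [[207.7, 144.7], [266.8, 134.8], [325.9, 125.0]] [[209.3, 189.8], [236.3, 168.6], [259.9, 150.1]]
```

Keeper at q≈2.33, and both new packs are seated (labels within 2 mm of the pattern). Planning the keeper: closed fingers behind the bar at bay-y -32, pulled over along the arc.

```bash
python3 - <<'E'
from plan import *
o=get_obs(); c=A.T@(o["tool_pos"]-B3); print(c.round(1),(TB.inv()*R.from_euler("xyz",o["tcp_rot"])).as_rotvec().round(3))
def T(q): return np.array([67-80*np.cos(q)+15.5,-32,33+80*np.sin(q)-31])
def show(n,W,c):print(n,[(np.array([1,-1,-1])*(w-c)/1000).round(3).tolist() for w in W])
W=[[10,-32,120],[60,-32,120],[110,-32,120],[152,-32,120],[152,-32,100],[152,-32,75],[152,-32,60],[152,-32,60]]
show("a",np.array(W,float),c)
c1=np.array(W[-1],float)
qs=np.linspace(2.33,.35,17)[1:]
show("b",[T(q) for q in qs[:8]],c1); show("c",[T(q) for q in qs[8:]],T(qs[7]))
E
```

```text
[-19.6  -1.4 109. ] [-0.004  0.005 -0.001]
a [[0.03, 0.031, -0.011], [0.08, 0.031, -0.011], [0.13, 0.031, -0.011], [0.172, 0.031, -0.011], [0.172, 0.031, 0.009], [0.172, 0.031, 0.034], [0.172, 0.031, 0.049], [0.172, 0.031, 0.049]]
b [[-0.022, -0.0, -0.006], [-0.03, -0.0, -0.012], [-0.039, -0.0, -0.016], [-0.049, -0.0, -0.019], [-0.058, -0.0, -0.021], [-0.068, -0.0, -0.022], [-0.078, -0.0, -0.022], [-0.088, -0.0, -0.02]]
c [[-0.009, -0.0, 0.003], [-0.019, -0.0, 0.007], [-0.027, -0.0, 0.012], [-0.035, -0.0, 0.018], [-0.042, -0.0, 0.025], [-0.048, -0.0, 0.033], [-0.053, -0.0, 0.041], [-0.057, -0.0, 0.05]]
```

```bash
python3 -m pendant '{"dp":[[0.03,0.031,-0.011],[0.08,0.031,-0.011],[0.13,0.031,-0.011],[0.172,0.031,-0.011],[0.172,0.031,0.009],[0.172,0.031,0.034],[0.172,0.031,0.049],[0.172,0.031,0.049]],"rotation":[[0,0,0],[0,0,0],[0,0,0],[0,0,0],[0,0,0],[0,0,0],[0,0,0],[0,0,0]]}' 0
python3 - <<'E'
from plan import *
o=get_obs(); c=A.T@(o["tool_pos"]-B3); print(c.round(1),o["joint_positions"].round(2),blobs(vision.capture("top"),(190,110,345,165),15),blobs(vision.capture("scene"),(190,130,285,225),30))
E
```

```text
time: 22.48
tool_pos: [761.2, -63.7, 189.1]
tcp_rot: [-3.139, -0.519, 0.169]
contact_force: [-0.3, 0.7, -0.0]
grip_width: 0.2
finger_force: 0.0
[147.7 -30.9  54. ] [-0.28  0.53  1.39  0.32  0.77  0.94] [([335.71, 128.0], 93), ([201.05, 155.1], 41), ([228.09, 159.68], 22)] [([267.23, 152.62], 64), ([275.16, 187.29], 56), ([266.82, 195.0], 60), ([209.97, 202.23], 87), ([258.43, 202.59], 63), ([249.09, 211.31], 65), ([239.86, 220.06], 69)]
```

```bash
python3 -m pendant '{"dp":[[-0.018,0,-0.006],[-0.03,0,-0.012],[-0.039,0,-0.016],[-0.049,0,-0.019],[-0.058,0,-0.021],[-0.068,0,-0.022],[-0.078,0,-0.022],[-0.088,0,-0.02]],"rotation":[[0,0,0],[0,0,0],[0,0,0],[0,0,0],[0,0,0],[0,0,0],[0,0,0],[0,0,0]]}'
python3 - <<'E'
from plan import *
o=get_obs(); c=A.T@(o["tool_pos"]-B3); print(c.round(1),A.T@o["contact_force"],blobs(vision.capture("top"),(190,110,345,165),15),blobs(vision.capture("scene"),(190,130,285,225),30))
E
```

```text
time: 23.58
tool_pos: [676.3, -78.6, 164.3]
tcp_rot: [-3.141, -0.522, 0.17]
contact_force: [0.3, -0.4, 0.8]
grip_width: 0.5
finger_force: 0.7
[ 60.7 -31.2  75.7] [ 0.59580702 -0.44289579  0.59437221] [([338.59, 152.22], 102), ([310.8, 145.88], 25), ([290.14, 149.27], 22), ([269.86, 152.73], 22), ([249.0, 156.12], 24), ([204.07, 161.53], 15), ([228.09, 159.68], 22)] [([275.38, 187.5], 58), ([266.8, 195.03], 59), ([258.41, 202.62], 66), ([220.56, 209.03], 86), ([249.32, 211.26], 68), ([239.79, 220.0], 70)]
```

```bash
python3 -m pendant '{"dp":[[-0.009,0,0.003],[-0.019,0,0.007],[-0.027,0,0.012],[-0.035,0,0.018],[-0.042,0,0.025],[-0.048,0,0.033],[-0.053,0,0.041],[-0.057,0,0.05]],"rotation":[[0,0,0],[0,0,0],[0,0,0],[0,0,0],[0,0,0],[0,0,0],[0,0,0],[0,0,0]]}'
python3 - <<'E'
from plan import *
o=get_obs(); c=A.T@(o["tool_pos"]-B3); print(c.round(1),A.T@o["contact_force"]); t=vision.capture("top");s=vision.capture("scene")
print(blobs(t,(190,110,345,185),15),blobs(s,(190,130,295,225),30))
for q in(0,.2,.4,.6,.8):
    W=[B3+A@np.array([67-80*np.cos(q),y,33+80*np.sin(q)]) for y in(170,100,0,-170)]; print(q,proj(t,W).round(1).tolist(),proj(s,W).round(1).tolist())
crop(t,195,120,160,90,5,"k1")
E
```

```text
time: 24.68
tool_pos: [653.8, -82.7, 93.3]
tcp_rot: [3.142, -0.525, 0.17]
contact_force: [6.1, 3.4, 1.8]
grip_width: 0.5
finger_force: 3.9
[  5.5 -31.4  25.6] [ 6.62639342  2.36574901 -1.73720021]
[([336.57, 159.16], 137), ([310.8, 145.88], 25), ([290.14, 149.27], 22), ([269.87, 152.83], 23), ([249.0, 156.12], 24), ([206.2, 172.36], 81), ([228.09, 159.68], 22), ([271.5, 169.5], 20), ([250.27, 174.27], 33), ([231.5, 177.83], 60)] [([290.74, 175.94], 34), ([277.26, 189.32], 31), ([268.91, 196.79], 33), ([260.5, 204.5], 38), ([251.12, 212.93], 43), ([222.17, 218.05], 87), ([241.55, 221.52], 44)]
0 [[218.7, 184.4], [241.2, 180.6], [273.3, 175.2], [327.9, 166.0]] [[233.9, 223.5], [244.6, 213.6], [258.9, 200.4], [280.8, 180.1]]
0.2 [[218.4, 185.9], [241.1, 182.1], [273.6, 176.6], [328.8, 167.4]] [[235.2, 220.9], [245.9, 211.0], [260.3, 197.8], [282.2, 177.6]]
0.4 [[217.8, 186.5], [240.9, 182.6], [273.7, 177.1], [329.5, 167.7]] [[235.8, 217.8], [246.6, 207.9], [261.0, 194.8], [283.0, 174.7]]
0.6 [[217.1, 186.0], [240.4, 182.1], [273.7, 176.5], [330.1, 167.0]] [[235.6, 214.3], [246.5, 204.5], [261.0, 191.4], [283.1, 171.4]]
0.8 [[216.2, 184.5], [239.8, 180.5], [273.5, 174.8], [330.6, 165.3]] [[234.8, 210.5], [245.7, 200.8], [260.3, 187.8], [282.6, 167.9]]
```

View pics/k1.png

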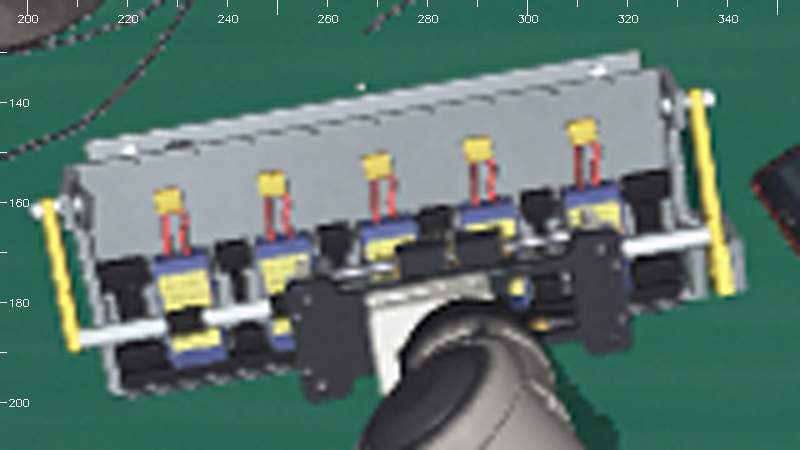

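Closed fingers at (285,172) are behind the bar, all five packs are in, and the keeper is nearly down (q≈0.3). Now going over the bar and pressing down.

```bash
python3 -m pendant '{"dp":[[0.005,0,-0.01],[0.005,0,-0.055],[-0.01,0,-0.06],[-0.017,0,-0.06],[-0.017,0,-0.035],[-0.017,0,-0.02],[-0.018,0,-0.012],[-0.018,0,-0.008]],"rotation":[[0,0,0],[0,0,0],[0,0,0],[0,0,0],[0,0,0],[0,0,0],[0,0,0],[0,0,0]]}'|grep -v rot
python3 - <<'E'
from plan import *
o=get_obs(); c=A.T@(o["tool_pos"]-B3); print(c.round(1),A.T@o["contact_force"])
E
for i in 1 2 3; do python3 -m pendant '{"dp":[[0,0,0.0015],[0,0,0.003]],"rotation":[[0,0,0],[0,0,0]]}'|grep -E "pos|contact"; done
python3 - <<'E'
from plan import *
o=get_obs(); c=A.T@(o["tool_pos"]-B3); print(c.round(1),A.T@o["contact_force"])
E
```

```text
time: 25.78
tool_pos: [633.6, -85.8, 90.5]
contact_force: [-0.7, 0.6, 0.3]
grip_width: 0.4
finger_force: 0.6
[-13.7 -31.   33.4] [-0.30150204  0.74448697  0.54869474]
tool_pos: [635.4, -85.8, 89.1]
contact_force: [-0.8, -0.8, 0.9]
tool_pos: [636.8, -85.7, 86.3]
contact_force: [-1.3, 0.9, 0.6]
tool_pos: [638.3, -85.3, 83.5]
contact_force: [-0.6, -0.5, -0.2]
[-13.1 -31.3  25. ] [-0.71231337 -0.42581584  0.22743573]
```

```bash
for i in 1 2 3; do python3 -m pendant '{"dp":[[0,0,0.001],[0,0,0.002]],"rotation":[[0,0,0],[0,0,0]]}'|grep -E "pos|contact"; done
python3 - <<'E'
from plan import *
o=get_obs(); c=A.T@(o["tool_pos"]-B3); print(c.round(1),A.T@o["contact_force"]);s=vision.capture("scene");t=vision.capture("top")
print(blobs(t,(190,110,365,195),15),blobs(s,(190,130,295,235),30))
E
```

```text
tool_pos: [639.2, -85.1, 81.7]
contact_force: [-1.3, -0.1, 0.6]
tool_pos: [640.2, -84.9, 80.0]
contact_force: [-1.4, -0.3, 0.4]
tool_pos: [641.2, -84.7, 78.2]
contact_force: [-1.4, -0.5, 0.9]
[-13.2 -31.2  19. ] [-0.87556531 -0.2823783   1.49489362]
[([335.85, 158.56], 131), ([310.8, 145.88], 25), ([290.13, 149.17], 23), ([269.87, 152.83], 23), ([249.0, 156.12], 24), ([206.85, 173.74], 95), ([228.09, 159.68], 22), ([313.79, 163.44], 48), ([292.94, 166.96], 50), ([273.31, 170.46], 52), ([252.0, 173.73], 48), ([231.42, 177.4], 52), ([233.78, 186.62], 40)] [([261.0, 205.0], 31), ([222.22, 219.94], 88), ([251.79, 213.55], 33), ([242.27, 222.35], 37)]
```

```bash
for i in 1 2 3; do python3 -m pendant '{"dp":[[0,0,0.001],[0,0,0.0015]],"rotation":[[0,0,0],[0,0,0]]}'|grep -E "pos|contact"; done
python3 - <<'E'
from plan import *
o=get_obs(); c=A.T@(o["tool_pos"]-B3); print(c.round(1),A.T@o["contact_force"]);s=vision.capture("scene");t=vision.capture("top")
print(blobs(t,(190,110,365,195),15),blobs(s,(190,130,295,235),30))
for q in(0,.05,.1,.2):
    W=[B3+A@np.array([67-80*np.cos(q),100,33+80*np.sin(q)])]; print(q,proj(t,W).round(1).tolist(),proj(s,W).round(1).tolist())
# bar centre row at given column (bare bar at y~100 between bays1-2 is u~241): print green-free brightness profile
for u in (237,241): print(u,[int(x) for x in t["pixels"][172:192,u].mean(1)])
for u in (244,246): print(u,[int(x) for x in s["pixels"][202:226,u].mean(1)])
E
```

```text
tool_pos: [641.9, -84.7, 76.9]
contact_force: [-0.8, -0.2, 0.7]
tool_pos: [642.7, -84.5, 75.6]
contact_force: [-1.6, 0.6, 0.9]
tool_pos: [643.4, -84.4, 74.4]
contact_force: [-1.3, -0.7, 0.8]
[-13.2 -31.3  14.5] [-0.80559381 -0.49502047  1.3596133 ]
[([335.66, 158.48], 130), ([310.8, 145.88], 25), ([290.14, 149.27], 22), ([269.87, 152.83], 23), ([249.0, 156.12], 24), ([206.95, 173.78], 92), ([228.09, 159.68], 22), ([313.93, 163.14], 43), ([292.89, 166.64], 44), ([273.21, 170.25], 48), ([252.0, 173.56], 45), ([231.43, 177.09], 46), ([233.61, 186.43], 44)] [([261.0, 205.0], 31), ([221.98, 220.51], 92), ([251.79, 213.55], 33), ([242.35, 222.49], 37)]
0 [[241.2, 180.6]] [[244.6, 213.6]]
0.05 [[241.2, 181.1]] [[245.0, 213.0]]
0.1 [[241.2, 181.5]] [[245.4, 212.4]]
0.2 [[241.1, 182.1]] [[245.9, 211.0]]
237 [70, 69, 92, 112, 78, 94, 106, 114, 225, 255, 215, 152, 210, 207, 206, 207, 209, 128, 112, 112]
241 [46, 42, 25, 47, 72, 93, 100, 189, 249, 239, 184, 157, 156, 84, 56, 70, 94, 81, 23, 36]
244 [190, 189, 174, 152, 143, 163, 203, 203, 200, 183, 191, 227, 222, 190, 130, 173, 147, 72, 160, 205, 203, 197, 206, 201]
246 [189, 142, 99, 133, 203, 206, 198, 182, 215, 232, 227, 199, 134, 78, 70, 66, 74, 114, 103, 89, 179, 198, 173, 136]
```

```bash
for i in 1 2 3 4; do python3 -m pendant '{"dp":[[0,0,0.001],[0,0,0.0015]],"rotation":[[0,0,0],[0,0,0]]}'|grep -E "pos|contact"; done
python3 - <<'E'
from plan import *
o=get_obs(); c=A.T@(o["tool_pos"]-B3); print(c.round(1),A.T@o["contact_force"]);s=vision.capture("scene");t=vision.capture("top")
print(blobs(t,(190,110,365,195),40),blobs(s,(190,130,295,235),30))
E
```

```text
tool_pos: [643.8, -84.3, 73.9]
contact_force: [-13.2, -2.1, 13.2]
tool_pos: [644.1, -84.3, 73.6]
contact_force: [-22.7, -2.9, 25.6]
tool_pos: [644.3, -84.3, 73.3]
contact_force: [-33.2, -4.3, 36.7]
tool_pos: [644.6, -84.2, 73.1]
contact_force: [-43.4, -4.5, 47.8]
[-12.8 -31.3  12.8] [-13.8109001    2.86991744  63.21130769]
[([335.66, 158.48], 130), ([206.99, 173.91], 93), ([314.0, 163.05], 41), ([292.91, 166.58], 43), ([273.02, 170.17], 46), ([251.91, 173.52], 44), ([231.43, 177.09], 46), ([233.61, 186.43], 44)] [([261.0, 205.0], 31), ([222.08, 220.6], 93), ([251.79, 213.55], 33), ([242.32, 222.55], 38)]
```

Hard stop reached with the keeper shut. Retreating, then one composite picture of clevis and pin in both views. The scene half uses the earlier unobstructed frame, since the clevis and pin have not moved.

```bash
python3 -m pendant '{"dp":[[0,0,-0.003],[0,0,-0.01],[0,0,-0.05],[-0.01,0,-0.1],[-0.03,0,-0.13]],"rotation":[[0,0,0],[0,0,0],[0,0,0],[0,0,0],[0,0,0]]}'|grep -v rot
python3 - <<'E'
from plan import *
t=vision.capture("top");s=vision.capture("scene"); so=dict(s); so["pixels"]=cv2.imread("pics/sc_full.png")[:,:,::-1]
print(blobs(t,(190,110,365,195),40),blobs(s,(190,130,295,235),30))
crop(t,318,150,40,40,10,"a");crop(so,268,160,40,40,10,"b");crop(t,292,215,40,40,5,"c");crop(so,295,200,40,40,5,"d");crop(s,268,160,40,40,10,"e")
I=np.zeros((600,800,3),np.uint8);r=cv2.imread
I[:400,:400]=r("pics/a.png");I[:400,400:]=r("pics/b.png");I[400:,:200]=r("pics/c.png");I[400:,200:400]=r("pics/d.png");I[400:,400:600]=cv2.resize(r("pics/e.png"),(200,200))
cv2.imwrite("pics/comp.png",I)
def red(c,w):
    h=cv2.cvtColor(c["pixels"],cv2.COLOR_RGB2HSV); m=cv2.inRange(h,(0,130,90),(8,255,255))|cv2.inRange(h,(172,130,90),(180,255,255)); z=np.zeros_like(m); z[w[1]:w[3],w[0]:w[2]]=m[w[1]:w[3],w[0]:w[2]]
    n,l,st,ce=cv2.connectedComponentsWithStats(z); i=1+st[1:,4].argmax(); v,u=np.nonzero(l==i); print(ce[i],st[i],cv2.minAreaRect(np.c_[u,v].astype(np.float32))); return ce[i]
a=red(t,(295,215,325,250)); b=red(so,(296,200,325,235))
print(tri(t,a,so,b),plane(t,[a],12),plane(t,[(306,249)],12))
E
```

```text
time: 29.95
tool_pos: [556.9, -99.8, 169.1]
contact_force: [0.9, -1.3, -0.0]
grip_width: 0.3
finger_force: 0.0
[([335.66, 158.48], 130), ([206.95, 173.71], 93), ([314.0, 163.18], 44), ([292.89, 166.64], 44), ([273.31, 170.27], 49), ([252.0, 173.56], 45), ([315.02, 172.77], 43), ([231.43, 177.09], 46), ([294.21, 176.29], 42), ([274.78, 179.41], 46), ([254.02, 183.05], 42), ([233.61, 186.43], 44)] [([222.08, 220.6], 93), ([251.69, 213.56], 32), ([242.36, 222.39], 36)]
[313.2 225.3] [312 224   3   4  10] ((313.0, 225.5), (3.0, 2.0), 90.0)
[308.75471698 219.98113208] [304 216  11   9  53] ((309.0, 219.99996948242188), (9.429903984069824, 6.1017022132873535), 33.6900634765625)
(array([ 478.10237811, -184.44532823,   -6.68512932]), np.float64(1.0966041408130816)) [[ 478.00121278 -182.76899395   12.        ]] [[ 401.89638781 -159.53350481   12.        ]]
```

View pics/comp.png

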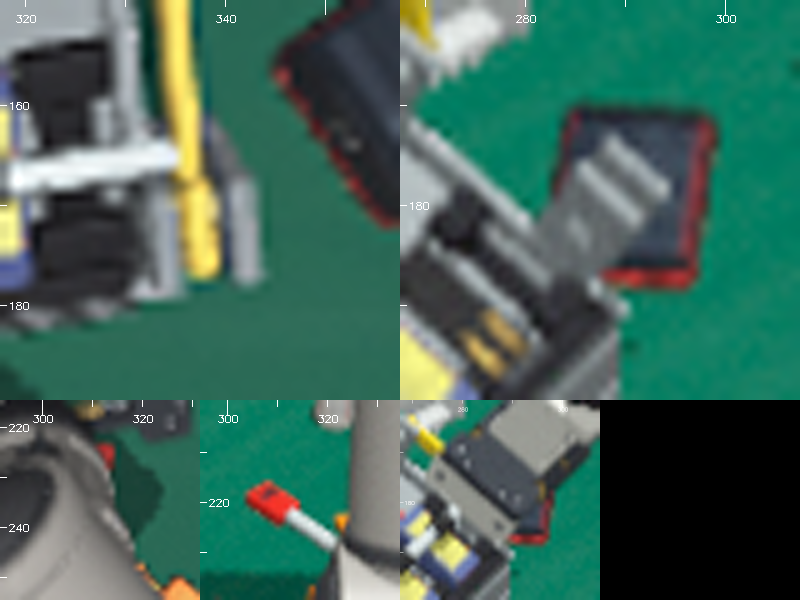

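The composite shows the yellow lug between the ears, at top (338,174). The outer ear's top face runs from (341.9,167.5) to (342.6,177.8) in top, and from (288.8,173.5) to (294,178.5) in scene. The hole is a light spot on the inner ear at scene (285.5,182.7). The pin handle is at scene (308.8,220).

```bash
python3 - <<'E'
from plan import *
t=vision.capture("top");s=vision.capture("scene")
L=lambda P:(A.T@(P-B3)).round(1)
for n,a,b in (("far",(341.9,167.5),(288.8,173.5)),("near",(342.6,177.8),(294.0,178.5))):
    P,e=tri(t,a,s,b); print(n,P.round(1),L(P),round(e,1))
# hole spot ray in scene at inner face y
o,d=ray(s,[(285.5,182.7)]); o=A.T@(o-B3); d=A.T@d[0]
for y in(-190,-200,-210): print("hole@y",y,(o+d*(y-o[1])/d[1]).round(1))
im=cv2.imread("pics/t_bench.png"); h=cv2.cvtColor(im,cv2.COLOR_BGR2HSV); m=cv2.inRange(h,(0,130,120),(8,255,255))|cv2.inRange(h,(172,130,120),(180,255,255)); m[:, :485]=0; m[:,535:]=0; m[:48]=0
v,u=np.nonzero(m); r=cv2.minAreaRect(np.c_[u,v].astype(np.float32)); print(r,u.mean(),v.mean())
f=lambda x,y:(x/3+139.5,y/3+204.5)
g=cv2.inRange(h,(0,0,165),(180,60,255)); g[:,:485]=0; g[:,520:]=0; g[:90]=0; g[150:]=0
v2,u2=np.nonzero(g); k=v2.argsort(); print(u2.mean(),v2.mean(),v2.min(),v2.max())
H=plane(t,[f(u.mean(),v.mean())],12)[0]; S=plane(t,[f(u2.mean(),v2.mean())],11)[0]; tip=plane(t,[f(u2[k[-8:]].mean(),v2.max())],6)[0]
print("handle",H.round(1),"shank",S.round(1),"tip",tip.round(1),"yaw",np.arctan2(*(S-H)[[1,0]]),np.linalg.norm(S-H))
print("handle scene check",proj(s,[H]))
E
```

```text
far [ 650.2 -264.   106.7] [ -17.5 -209.4   54.3] 1.8
near [ 622.  -266.9   92. ] [ -49.3 -207.6   55.8] 1.5
hole@y -190 [ -32.9 -190.    21.2]
hole@y -200 [ -31.8 -200.    11.9]
hole@y -210 [ -30.6 -210.     2.6]
((509.770263671875, 72.87837982177734), (25.153043746948242, 36.660972595214844), 9.462321281433105) 509.596 73.55066666666667
502.71889400921657 114.90783410138249 92 139
handle [ 466.  -170.4   12. ] shank [ 421.7 -163.1   11. ] tip [ 395.9 -159.3    6. ] yaw 2.9769257646257516 44.8938529806299
handle scene check [[309.10424155 219.12098023]]
```

Everything agrees: hole at about (-33, -212.5, 33) in bay-3 axes, level with the shut bar, and pin yaw 2.977 with handle middle at (466,-170). The stop also shows the real fingertips about 25 mm behind the reported TCP. Moving above the pin handle.

```bash
python3 - <<'E'
from plan import *
rows(path([466,-170.4,90],down(-.165),6),dec=3)
print(B3+A@np.array([-33.2,-212.5,33]))
E
```

```text
dp [[-0.021, 0.009, 0.003], [-0.042, 0.018, 0.005], [-0.063, 0.027, 0.008], [-0.085, 0.036, 0.011], [-0.106, 0.045, 0.013], [-0.127, 0.054, 0.016]] rot [[-0.014, -0.087, 0.054], [-0.029, -0.173, 0.109], [-0.043, -0.26, 0.163], [-0.058, -0.346, 0.218], [-0.072, -0.433, 0.272], [-0.087, -0.52, 0.327]]
[ 647.85152452 -267.49260997   80.37883832]
```

```bash
python3 -m pendant '{"dp":[[-0.021,0.009,0.003],[-0.042,0.018,0.005],[-0.063,0.027,0.008],[-0.085,0.036,0.011],[-0.106,0.045,0.013],[-0.127,0.054,0.016],[-0.127,0.054,0.016]],"rotation":[[-0.014,-0.087,0.054],[-0.029,-0.173,0.109],[-0.043,-0.26,0.163],[-0.058,-0.346,0.218],[-0.072,-0.433,0.272],[-0.087,-0.52,0.327],[-0.087,-0.52,0.327]]}' 0.05
python3 -m pendant '{"dp":[[0,0,0.03],[0,0,0.06],[0,0,0.08],[0,0,0.095],[0,0,0.103],[0,0,0.103]],"rotation":[[0,0,0],[0,0,0],[0,0,0],[0,0,0],[0,0,0],[0,0,0]]}'
python3 - <<'E'
from plan import *
o=get_obs();print(o["tool_pos"].round(1),(down(-.165).inv()*R.from_euler("xyz",o["tcp_rot"])).as_rotvec().round(3),R.from_euler("xyz",o["tcp_rot"]).inv().apply(np.array([466,-170.4,-22])-o["tool_pos"]).round(1))
E
```

```text
time: 31.02
tool_pos: [465.9, -169.6, 87.6]
tcp_rot: [-3.14, 0.004, -0.164]
contact_force: [0.1, 0.2, 0.9]
grip_width: 49.7
finger_force: 0.0
time: 31.78
tool_pos: [465.3, -169.5, -13.6]
tcp_rot: [-3.141, 0.002, -0.164]
contact_force: [-0.2, 0.0, -0.3]
grip_width: 50.1
finger_force: 0.0
[ 465.3 -169.5  -13.6] [ 0.001 -0.002 -0.001] [0.9 0.7 8.4]
```

```bash
python3 -m pendant '{"dp":[[0.001,0.001,0.003],[0.001,0.001,0.006]],"rotation":[[0,0,0],[0,0,0]]}'|grep -E "pos|cont"
python3 -m pendant '{"dp":[[0,0,0.001],[0,0,0.002]],"rotation":[[0,0,0],[0,0,0]]}'|grep -E "pos|cont"
python3 -m pendant '{"dp":[[0,0,0.001],[0,0,0.002]],"rotation":[[0,0,0],[0,0,0]]}'|grep -E "pos|cont"
```

```text
tool_pos: [466.5, -171.2, -19.1]
contact_force: [-0.2, -0.5, 0.2]
tool_pos: [466.0, -170.9, -21.4]
contact_force: [-0.1, 0.5, 0.6]
tool_pos: [465.9, -170.9, -23.5]
contact_force: [-0.3, -0.4, 0.1]
```

```bash
python3 -m pendant '{"dp":[[0,0,0],[0,0,0],[0,0,0],[0,0,0],[0,0,0]],"rotation":[[0,0,0],[0,0,0],[0,0,0],[0,0,0],[0,0,0]]}' 0.015
python3 -m pendant '{"dp":[[0,0,-0.02],[0,0,-0.08],[0,0,-0.14],[0,0,-0.2]],"rotation":[[0,0,0],[0,0,0],[0,0,0],[0,0,0]]}'
python3 - <<'E'
from plan import *
# tool frame for insertion: x=-ey, y=-ex, z=-ez
TP=R.from_matrix(A@np.array([[0,-1,0],[-1,0,0],[0,0,-1]]).T); print(np.linalg.det(TP.as_matrix()))
o=get_obs();print(o["joint_positions"].round(2))
# tcp rel. pin axis: axis is 29.5 mm behind TCP along tool z (6+23.5); handle mid ~ TCP => shoulder 20 mm ahead (+y bay)
m=np.array([-33.2,-212.5,33])
pre=B3+A@(m+[0,-20-52-18,-29.5]); hi=pre+[0,0,110]; print(pre,hi)
w=path(hi,TP,8); rows(w,dec=3)
E
```

```text
time: 33.15
tool_pos: [466.0, -170.9, -23.4]
tcp_rot: [-3.141, 0.002, -0.165]
contact_force: [-0.2, -0.8, 0.3]
grip_width: 25.9
finger_force: 30.0
time: 33.65
tool_pos: [465.9, -170.8, 178.4]
tcp_rot: [-3.141, 0.002, -0.165]
contact_force: [2.1, -0.8, -0.6]
grip_width: 25.4
finger_force: 30.0
1.0000000000000009
[-0.51  0.31  1.64 -0.    1.2   1.23]
[ 677.61531125 -353.69979934   54.83108891] [ 677.61531125 -353.69979934  164.83108891]
dp [[0.03, 0.018, 0.002], [0.06, 0.036, 0.003], [0.09, 0.055, 0.005], [0.119, 0.073, 0.007], [0.149, 0.091, 0.008], [0.179, 0.109, 0.01], [0.209, 0.128, 0.011], [0.239, 0.146, 0.013]] rot [[0.057, 0.041, 0.151], [0.114, 0.081, 0.301], [0.171, 0.122, 0.452], [0.228, 0.163, 0.603], [0.285, 0.203, 0.754], [0.342, 0.244, 0.904], [0.398, 0.285, 1.055], [0.455, 0.325, 1.206]]
```

```bash
python3 -m pendant '{"dp":[[0.03,0.018,0.002],[0.06,0.036,0.003],[0.09,0.055,0.005],[0.119,0.073,0.007],[0.149,0.091,0.008],[0.179,0.109,0.01],[0.209,0.128,0.011],[0.239,0.146,0.013]],"rotation":[[0.057,0.041,0.151],[0.114,0.081,0.301],[0.171,0.122,0.452],[0.228,0.163,0.603],[0.285,0.203,0.754],[0.342,0.244,0.904],[0.398,0.285,1.055],[0.455,0.325,1.206]]}'
python3 -m pendant '{"dp":[[0,0,0],[0,0,0],[0,0,0]],"rotation":[[0,0,0],[0,0,0],[0,0,0]]}'|tail -2
python3 - <<'E'
from plan import *
TP=R.from_matrix(A@np.array([[0,-1,0],[-1,0,0],[0,0,-1]]).T)
o=get_obs();print(o["tool_pos"].round(1),o["joint_positions"].round(2),(R.from_euler("xyz",o["tcp_rot"]).inv()*TP).as_rotvec().round(3))
pre=B3+A@(np.array([-33.2,-212.5,33])+[0,-20-52-18,-29.5]); rows([(pre,TP)])
E
```

```text
time: 34.65
tool_pos: [678.6, -355.2, 162.6]
tcp_rot: [-2.617, 0.002, -1.406]
contact_force: [0.8, -0.4, 0.5]
grip_width: 25.5
finger_force: 30.0
grip_width: 25.6
finger_force: 30.0
[ 677.9 -353.5  163.4] [-0.76  0.62  1.31  0.52  0.95  1.96] [0.001 0.    0.002]
dp [[0.0001, 0.0545, 0.0939]] rot [[0.001, 0.0, 0.002]]
```

```bash
python3 -m pendant '{"dp":[[0,0.014,0.024],[0,0.029,0.05],[0,0.043,0.074],[0,0.05,0.086],[0,0.0545,0.094],[0,0.0545,0.094],[0,0.0545,0.094]],"rotation":[[0,0,0],[0,0,0],[0,0,0],[0,0,0],[0,0,0],[0,0,0],[0,0,0]]}'|grep -v rot
python3 - <<'E'
from plan import *
t=vision.capture("top");s=vision.capture("scene"); o=get_obs(); c=A.T@(o["tool_pos"]-B3); print(c.round(1))
ax=c+[0,0,29.5]
for n,cam in(("top",t),("scene",s)):
    for d in (25,35,45,60,72):
        P=B3+A@(ax+[0,d,0]); u,v=proj(cam,[P])[0]; 
        uu,vv=int(round(u)),int(round(v)); print(n,d,(round(u,1),round(v,1)),vv-6,[int(x) for x in cam["pixels"][vv-6:vv+7,uu].mean(1)])
    print("mouth",proj(cam,[B3+A@np.array([-33.2,-212.5,33])]))
E
```

```text
time: 35.9
tool_pos: [678.4, -354.6, 55.6]
contact_force: [-0.5, 0.5, -1.4]
grip_width: 25.8
finger_force: 30.0
[ -32.4 -303.4    3.8]
top 25 (np.float64(363.0), np.float64(166.1)) 160 [38, 35, 36, 62, 137, 154, 136, 118, 35, 48, 50, 47, 48]
top 35 (np.float64(359.9), np.float64(166.6)) 161 [45, 34, 39, 103, 229, 253, 211, 60, 32, 81, 58, 69, 69]
top 45 (np.float64(356.7), np.float64(167.1)) 161 [79, 90, 69, 70, 207, 235, 229, 190, 27, 35, 39, 70, 76]
top 60 (np.float64(351.9), np.float64(167.9)) 162 [51, 51, 52, 76, 218, 244, 222, 181, 70, 76, 76, 74, 76]
top 72 (np.float64(348.1), np.float64(168.6)) 163 [71, 76, 73, 60, 138, 172, 92, 73, 76, 76, 76, 77, 77]
mouth [[342.07191901 169.80819935]]
scene 25 (np.float64(296.8), np.float64(171.4)) 165 [114, 73, 67, 76, 96, 147, 152, 120, 90, 83, 85, 65, 55]
scene 35 (np.float64(295.7), np.float64(172.5)) 166 [129, 97, 82, 76, 145, 212, 213, 156, 79, 58, 50, 47, 47]
scene 45 (np.float64(294.6), np.float64(173.5)) 168 [104, 72, 83, 208, 231, 212, 152, 68, 52, 44, 41, 44, 45]
scene 60 (np.float64(292.9), np.float64(175.1)) 169 [80, 64, 46, 111, 214, 231, 208, 148, 137, 165, 133, 87, 64]
scene 72 (np.float64(291.5), np.float64(176.4)) 170 [65, 45, 65, 129, 218, 244, 213, 171, 136, 106, 144, 136, 82]
mouth [[289.43994381 178.6244627 ]]
```

```bash
python3 -m pendant '{"dp":[[-0.005,0.0008,0.0005],[-0.01,0.0008,0.0005],[-0.015,0.0008,0.0005],[-0.018,0.0008,0.0005]],"rotation":[[0,0,0],[0,0,0],[0,0,0],[0,0,0]]}'|grep -E "pos|cont"
for i in 1 2; do python3 -m pendant '{"dp":[[-0.001,0,0],[-0.002,0,0],[-0.003,0,0]],"rotation":[[0,0,0],[0,0,0],[0,0,0]]}'|grep -E "pos|cont"; done
python3 - <<'E'
from plan import *
o=get_obs(); print((A.T@(o["tool_pos"]-B3)).round(1),(A.T@o["contact_force"]).round(1))
E
```

```text
tool_pos: [674.4, -335.9, 53.5]
contact_force: [-0.4, 0.6, 0.3]
tool_pos: [673.9, -333.7, 53.5]
contact_force: [-0.2, -0.8, -0.6]
tool_pos: [673.3, -330.6, 53.5]
contact_force: [0.5, 0.5, -0.1]
[ -34.1 -279.     2.5] [ 0.5  0.4 -0.4]
```

```bash
for i in 1 2 3; do python3 -m pendant '{"dp":[[-0.002,0,0],[-0.004,0,0],[-0.005,0,0]],"rotation":[[0,0,0],[0,0,0],[0,0,0]]}'|grep -E "pos|cont"; done
python3 - <<'E'
from plan import *
o=get_obs(); print((A.T@(o["tool_pos"]-B3)).round(1),(A.T@o["contact_force"]).round(1))
E
```

```text
tool_pos: [672.5, -325.5, 53.5]
contact_force: [-0.2, 0.3, -0.1]
tool_pos: [671.7, -320.6, 53.5]
contact_force: [-0.3, -0.6, 0.2]
tool_pos: [670.8, -315.6, 53.5]
contact_force: [-0.3, -0.0, -0.1]
[ -34.1 -263.8    2.4] [-0.3  0.   0.1]
```

```bash
for i in 1 2 3 4; do python3 -m pendant '{"dp":[[-0.002,0,0],[-0.005,0,0],[-0.007,0,0]],"rotation":[[0,0,0],[0,0,0],[0,0,0]]}'|grep -E "pos|cont"; done
python3 - <<'E'
from plan import *
o=get_obs(); print((A.T@(o["tool_pos"]-B3)).round(1),(A.T@o["contact_force"]).round(1))
E
```

```text
tool_pos: [669.6, -308.7, 53.5]
contact_force: [0.4, -1.0, 0.3]
tool_pos: [668.4, -301.8, 53.5]
contact_force: [0.0, -0.7, -0.4]
tool_pos: [667.3, -294.9, 53.5]
contact_force: [-0.2, -1.1, -0.3]
tool_pos: [666.1, -288.0, 53.5]
contact_force: [0.3, -0.7, -0.5]
[ -34.1 -235.8    2.5] [-0.1 -0.7 -0.6]
```

```bash
for i in 1 2 3 4; do python3 -m pendant '{"dp":[[-0.001,0,0],[-0.0015,0,0]],"rotation":[[0,0,0],[0,0,0]]}'|grep -E "pos|cont"; done
python3 - <<'E'
from plan import *
o=get_obs(); print((A.T@(o["tool_pos"]-B3)).round(1),(A.T@o["contact_force"]).round(1))
E
```

```text
tool_pos: [665.9, -286.7, 53.5]
contact_force: [-1.1, -0.2, -0.3]
tool_pos: [665.6, -285.2, 53.5]
contact_force: [-0.2, -0.2, 0.4]
tool_pos: [665.6, -285.0, 53.6]
contact_force: [0.3, -5.8, -2.0]
tool_pos: [665.5, -285.0, 53.8]
contact_force: [1.3, -9.7, -3.7]
[ -34.  -232.8    2.8] [-2.1 -9.8 -3. ]
```

The handle meets the clevis at the predicted depth. Releasing, backing off, and checking the outcome.

```bash
python3 -m pendant '{"dp":[[0.001,0,0],[0.001,0,0]],"rotation":[[0,0,0],[0,0,0]]}'|grep -E "cont"
python3 -m pendant '{"dp":[[0,0,0],[0,0,0],[0,0,0],[0,0,-0.005],[0,0,-0.02],[0,0,-0.05],[0,0,-0.1],[0.02,0,-0.15]],"rotation":[[0,0,0],[0,0,0],[0,0,0],[0,0,0],[0,0,0],[0,0,0],[0,0,0],[0,0,0]]}' 0.05
python3 -m pendant '{"dp":[[0.04,0,-0.02],[0.08,-0.04,-0.04],[0.08,-0.09,-0.05],[0.08,-0.14,-0.05]],"rotation":[[0,0,0],[0,0,0],[0,0,0],[0,0,0]]}'
python3 - <<'E'
from plan import *
t=vision.capture("top");s=vision.capture("scene")
def red(c,w):
    h=cv2.cvtColor(c["pixels"],cv2.COLOR_RGB2HSV); m=cv2.inRange(h,(0,130,90),(8,255,255))|cv2.inRange(h,(172,130,90),(180,255,255)); z=np.zeros_like(m); z[w[1]:w[3],w[0]:w[2]]=m[w[1]:w[3],w[0]:w[2]]
    n,l,st,ce=cv2.connectedComponentsWithStats(z)
    for i in range(1,n):
        if st[i,4]>12: v,u=np.nonzero(l==i); print(ce[i].round(1),st[i,4],cv2.minAreaRect(np.c_[u,v].astype(np.float32)))
red(t,(325,140,365,195)); red(s,(280,155,320,200))
m=np.array([-33.2,-212.5,33.]); P=[B3+A@(m+[0,-d,6]) for d in(0,20,40)]; print(proj(t,P).round(1).tolist(),proj(s,P).round(1).tolist())
print(blobs(t,(190,110,365,195),15)); print(blobs(s,(190,130,300,235),15)); print(get_obs()["contact_force"],get_obs()["time"])
E
```

```text
contact_force: [0.4, -5.3, -2.3]
time: 42.12
tool_pos: [593.5, -314.7, 185.4]
tcp_rot: [-2.619, 0.0, -1.4]
contact_force: [-1.1, -0.4, 0.4]
grip_width: 50.4
finger_force: 0.0
time: 42.62
tool_pos: [703.3, -379.6, 300.1]
tcp_rot: [-2.617, -0.003, -1.404]
contact_force: [1.6, -0.9, -0.4]
grip_width: 50.3
finger_force: 0.0
[348.9 168.4] 89 ((349.0, 168.49998474121094), (8.219949722290039, 11.343530654907227), 80.53767395019531)
[292.2 156. ] 35 ((292.5, 156.5), (3.0, 13.0), 90.0)
[293.5 174.9] 19 ((293.5000305175781, 175.0), (6.363960266113281, 2.1213202476501465), 45.0)
[[342.5, 170.5], [348.9, 169.4], [355.2, 168.4]] [[290.1, 177.8], [292.4, 175.6], [294.7, 173.5]]
[([335.64, 158.38], 129), ([310.8, 145.88], 25), ([290.13, 149.17], 23), ([269.86, 152.73], 22), ([249.0, 156.12], 24), ([206.95, 173.71], 93), ([228.09, 159.68], 22), ([313.93, 163.14], 43), ([292.89, 166.64], 44), ([273.31, 170.27], 49), ([252.0, 173.56], 45), ([315.02, 172.77], 43), ([231.53, 177.06], 47), ([294.21, 176.29], 42), ([274.78, 179.41], 46), ([254.02, 183.05], 42), ([233.61, 186.43], 44)]
[([277.68, 171.7], 57), ([252.8, 186.2], 15), ([277.33, 189.25], 24), ([269.1, 197.17], 29), ([255.0, 199.5], 16), ([260.79, 204.79], 28), ([245.62, 208.12], 16), ([224.93, 210.4], 15), ([222.0, 220.51], 94), ([251.69, 213.56], 32), ([242.35, 222.49], 37)]
[-0.36062807  1.05358605 -0.46729081] 42.725
```

Pin handle at (348.9,168.4) against a predicted (348.9,169.4), so it is home. Keeper and all five packs are unchanged, and the arm is clear.

```bash
python3 -m pendant '{"dp":[[0,0,0],[0,0,0],[0,0,0],[0,0,0]],"rotation":[[0,0,0],[0,0,0],[0,0,0],[0,0,0]]}'|grep -E "time|cont"; python3 -c "
from plant import workorder; print(workorder.close_job())"
```

```text
time: 43.22
contact_force: [-0.1, 0.4, -0.6]
the job is handed in; nothing more can be done
None
```

The job is handed in at about 43 s, though no verdict came back: spare packs are seated in empty bays 3 and 5, the keeper is shut on its stop, and the lock pin is through the clevis with its handle against it.

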